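# Serve the last chocolates from the counter dispenser

## Robot

A 6-joint arm with a two-finger parallel gripper is mounted at the origin on the work surface. World frame = base frame: x ahead of the robot, y to its left, z up, the work surface at z = 0. Lengths are in m, angles in rad, forces in N, time in s.
With the tool pointing down it reaches from about 0.35 to 0.875 m from the base axis. Payload 4.2 kg.
Tool frame: the origin (TCP) lies between the finger pads; the fingertips stand 14 mm ahead of it and the grasp point (between the pads) lies 5 mm behind it; z points along the fingers, y is the direction in which the jaws open and shut (so a half turn about z gives the same grasp; the last joint's range is limited). The gripper opens to 85 mm and grips with 20 to 120 N. Pads are 22 mm wide; open, the fingers measure 114 mm over their backs; the gripper's body (76 mm by 85 mm) begins 54 mm behind the grasp point. The pads swing forward as they close: fully open they stand 13 mm farther back than shut.
Start: joints at [-1.045, 0.385, 0.008, 0, -1.194, -0.259], TCP at [0.165, -0.603, 0.245] pointing down, gripper open.
Joint ranges: [-3.14, 3.14], [-1.21, 2.06], [-1.07, 1.41], [-3.16, 2.05], [-2.99, -0.16], [-3.1, 3.1]. Speed limits (rad/s): [2.79, 2.79, 3.14, 3.14, 3.14, 3.14].

## Interface

Orientations are given as a unit quaternion [x, y, z, w].
In Python, from bench import robot, get_image, order gives the robot as it stands. The module is installed in compiled form; this text tells all that it offers.
- The arm moves only by the tool step_arm, never from a script. Its argument "increments" is a list of rows, each an object of numbers: "tx", "ty", "tz": the shift along the world's x, y, z in m; "wx", "wy", "wz": the turn, a rotation vector about the world's x, y, z in degrees. In form: [{"tx": .., "ty": .., "tz": .., "wx": .., "wy": .., "wz": ..}, ...]. A call has exactly 8 rows; each row shifts and turns the pose as measured when the row begins; what a row does not reach is not made up. A row lasts 1/12 s, in which the tool goes at most 41.7 mm and 7.16 degrees, less where a joint would pass 70% of its speed; a pose out of reach is approached as far as the arm can. A call is refused whole if a number of a shift passes 0.0417 or a number of a turn 7.16, either way. A call with a gripper value outside its range is refused whole. "fingers" is the finger opening in m, from 0 to 0.0854, set as the call begins (left out, the last holds). The fingers move at their own pace and stop on an object; "force" is the grip in N (left out, the last holds). Time passes only in rows, so rows that do not move let the fingers close, or fill a call up. It gives the time, the measured TCP pose, the force and the opening at its end, in the units of the state.
- robot.get_state(): the state, without advancing time (a new reading comes with each control period).
- get_image(name): name is "scene" or "top" or "wrist"; returns a dict with "image" (400x640x3 uint8, blue, green, red), "intrinsics" (3x3 intrinsics, pixels), "k1" (the pictures are not rectified: a ray, as slopes to the right and down, at radius r is drawn at 1 + k1 r^2 times it, then the intrinsics apply), "origin" and "orientation" of the camera in the world. Camera axes: x right, y down, z forward; pixel columns grow to the right and rows downward; lengths in m; the calibration is good to about 2 mm. A picture is of the moment at which its call begins. There is no depth.
- order.sign_off(): hands the job in, once; it reports no verdict.
The state is a dict: "time": time; "q": joint angles; "dq": joint speeds; "joint_efforts": joint torques, N m; "tcp_pos": TCP position; "eef_rot": TCP orientation; "ft_force": force on the tool from outside, world axes, zero at the start; "ft_torque": the same for the moment, N m; "width": finger opening in m.
Only numpy, scipy, OpenCV 4.12 (cv2) and the standard library are available. Lean on these libraries where they do the work, as an engineer would, in place of code of your own. Each camera call takes 0.05 s, during which the arm holds its last target.

## Task

Stand the cup upright on the round mat under the dispenser's spout. Then, with the red catch flipped forward off the shutter, pull the shutter out by its blue grip so that all five chocolates drop into the cup. Finally push the shutter fully home, leaving the filled cup on the mat, the catch off and the other things on the counter where they are.

Things in the scene. Friction and masses are not known exactly. Their poses are not given: they have to be found in the camera images.
- dispenser: Fixed steel dispenser. Origin at counter height right under the spout and the mat's centre; +x to its rear, +y to its left; its front (-x) roughly faces the robot. Foot plate 10 mm thick, x -80..120, y +-80 mm. Two rear posts (x 84..106, y +-44..66, to z 325 mm) carry the rest; front and sides are open. The hopper overhead leaves no room for an upright gripper over the mat.
- cup_spot (a point): Centre of the black round mat (80 mm across) on the foot plate, 10 mm above the counter, right under the spout; axes as the dispenser's. The cup belongs here; it can be brought in from the front (-x), gripped about half-way up, with the tool leaning back towards the robot by about 45 degrees.
- spout (a point): Centre of the steel spout's round mouth, 156 mm above the counter: 54 mm wide inside, 60 mm outside, 68 mm outside at its top, z 178. Parts fall straight down. Above it the dark gate frame, x +-38, y -108..38, z 173..191 mm; from it a bracket for the catch runs under the shutter to y -156, z 147..176 mm.
- canister (a point): Centre of the clear canister, x 0, y 0, z 286 mm of the dispenser: radius 60 mm from z 263 up to the lid (z 340..347, radius 63, small knob to 365 mm); below, it narrows to radius 37 mm at z 225, on a clear throat 68 mm square outside (52 inside), z 186..225, whose floor is the shutter.
- shutter (a joint): Flat sliding shutter that closes the bottom of the throat; top face at z 185 mm. 0 = shut (fully home), 0.060 m = fully open, both at stops. It slides along the dispenser's -y (out of its right side) and stays where it is left; friction about 1.5 N. While the catch is on it moves only about 4 mm.
- shutter_grip (a point): Centre of the blue upright block grip at the shutter's outer end: 30 mm along the dispenser's x, 12 along its y, 40 tall (z 185..225). Shutter shut: at x 0, y -125, z 205 mm of the dispenser; it moves along -y with the shutter. Best gripped from straight above across its 30 mm; nothing stands beside it but the shutter's face (z 185, x +-20) once the catch is off.
- catch (a joint): Safety catch: 8 mm steel lever with a red ball knob just outside the shutter's end, on an axis along the dispenser's y at x -18, y -143, z 166 mm. 0 = on: nearly upright, leaning 0.2 rad to the rear (+x), blocking the shutter. 1.75 rad = off: lying level to the front (-x), below the shutter. Pushed past a reading of about 0.5 it falls to 1.75 by itself. Takes under 1 N.
- catch_knob (a point): Centre of the catch's red ball knob (20 mm across), 92 mm from its axis: with the catch on, at x 0, y -143, z 256 mm of the dispenser, 31 mm higher than the top of the blue grip beside it.
- cup_center (a point): White straight-sided cup, 64 mm across, 72 mm tall, wall 3 mm, about 0.16 kg, standing upright and empty on the counter. This point is on its axis half-way up (36 mm over its underside); z along the cup's axis to its mouth.
- choc1_center (a point): Centre of a brown chocolate ball, 25 mm across, 11 g, at first lying on the shut shutter in the throat.
- choc2_center (a point): Centre of another brown chocolate ball, 25 mm across, 11 g, at first lying on the shut shutter in the throat.
- choc3_center (a point): Centre of another brown chocolate ball, 25 mm across, 11 g, at first lying on the shut shutter in the throat.
- choc4_center (a point): Centre of another brown chocolate ball, 25 mm across, 11 g, at first lying on the shut shutter in the throat.
- choc5_center (a point): Centre of another brown chocolate ball, 25 mm across, 11 g, at first lying on the shut shutter in the throat.
- mug: Bystander: blue mug, 84 mm across, 92 mm tall; origin at its underside.
- syrup: Bystander: amber syrup bottle, 64 mm across, 190 mm tall; origin at its underside.
- sugar: Bystander: white sugar jar with a steel cap, 80 mm across, 110 mm tall; origin at its underside.
There are look-alikes about, which are no part of the job. What is shaped like the part that bears cup_center but turquoise is not meant.

How it is judged:
By the outcome, as a careful person would: the job done as asked, in the order asked, and still so for the second after the job is handed in, with the robot touching nothing.
It also fails if it takes over 56 s, if anything falls off the work surface, if the arm or the gripper's body presses on something with over 40 N, if the wrist force passes 120 N, or if a joint passes its speed limit or range.

## Working session

There is one attempt and no reset: what is moved stays moved. The work goes in short steps, Python scripts to look and compute and a tool call to move; the robot and the scene stay as the last step left them, time stands still between calls to the robot, and variables do not carry over. Pictures are saved under pics/ and viewed, and the job is handed in when it is done.

Besides the shell and the picture viewer there is one more tool, called after "Request:" as name(argument=value, ...) on one line, values as JSON. step_arm: Moves the arm, as the interface text tells. Its arguments: {"type":"object","properties":{"increments":{"type":"array","items":{"type":"object","properties":{"tx":{"type":"number"},"ty":{"type":"number"},"tz":{"type":"number"},"wx":{"type":"number"},"wy":{"type":"number"},"wz":{"type":"number"}}}},"fingers":{"type":"number"},"force":{"type":"number"}},"required":["increments"]}

```bash
mkdir -p pics; python3 - <<'E'
from bench import robot,get_image
import cv2,json
print(robot.get_state())
for n in ["scene","top","wrist"]:
    d=get_image(n); cv2.imwrite(f"pics/{n}0.png",d["image"])
    print(n,d["intrinsics"],d["k1"],d["origin"],d["orientation"])
E
```

```text
{'time': 0.0, 'q': array([-1.04539421e+00,  3.85519662e-01,  6.61062583e-03, -4.64540946e-04,
       -1.19401709e+00, -2.58586150e-01]), 'dq': array([ 1.55487496e-04, -1.91852088e-04,  3.51845714e-04, -1.16400489e-03,
       -5.90704323e-05, -1.06812829e-03]), 'joint_efforts': array([-8.11668360e-05, -3.92288697e+01,  1.88401830e+01,  4.18627962e+00,
       -4.67803708e-03,  1.70194517e-05]), 'tcp_pos': array([ 0.16463924, -0.60234061,  0.244243  ]), 'eef_rot': array([-1.32927605e-01,  9.91125154e-01,  1.06660358e-03, -2.07315197e-04]), 'ft_force': array([-0.08708861,  0.58921979, -0.24494314]), 'ft_torque': array([ 0.07272014, -0.0069107 ,  0.01890723]), 'width': 0.08553991127674096}
scene [[465.12197618   0.         315.0736028 ]
 [  0.         465.12197618 199.02388555]
 [  0.           0.           1.        ]] -0.10019401245201971 [ 0.99589956 -0.09657843  1.30828417] [ 0.75763826  0.63407273 -0.09635686 -0.12104291]
top [[410.23894539   0.         318.91344881]
 [  0.         410.23894539 197.80540206]
 [  0.           0.           1.        ]] -0.09214603410229469 [ 0.57467096 -0.01923483  1.34640177] [ 0.71408479 -0.69938472  0.0125063  -0.02806265]
wrist [[314.36798854   0.         320.68140283]
 [  0.         314.36798854 200.5015815 ]
 [  0.           0.           1.        ]] 0.005930620325497453 [ 0.08876796 -0.62359506  0.37249575] [0.60023448 0.78497108 0.12216523 0.09281507]
```

View pics/scene0.png

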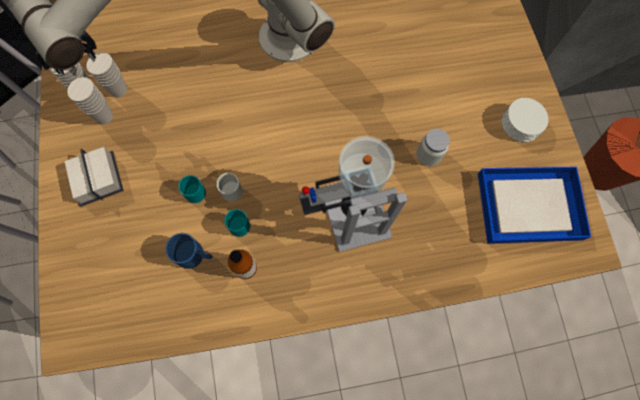

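View pics/top0.png

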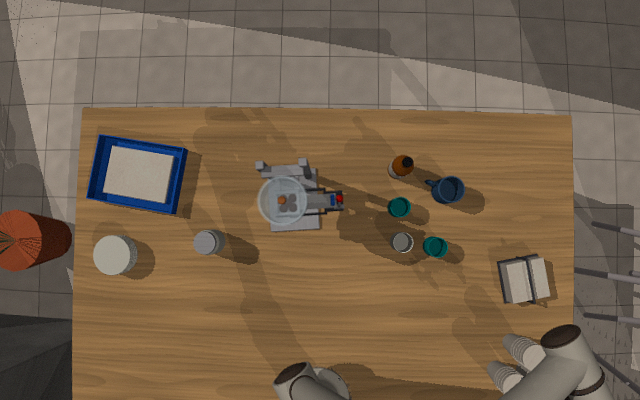

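View pics/wrist0.png

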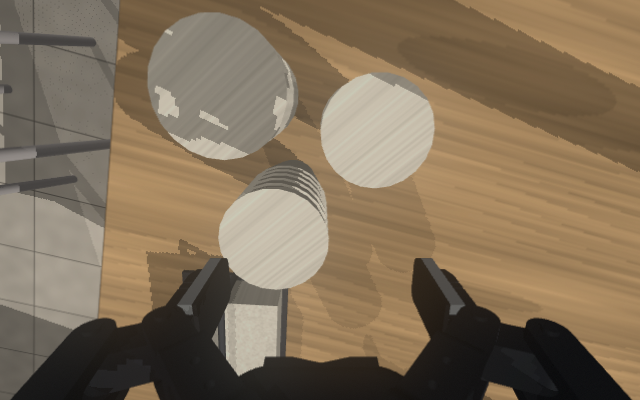

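The scene view shows the white cup at (228,186), with turquoise look-alikes at (192,190) and (236,222). In the top view the white cup is at (402,242) and the turquoise ones at (399,207) and (434,247). The dispenser's hopper is at scene (366,163) and top (283,200). Its red and blue parts are at scene (308,192) and top (338,199). I'll confirm these with enlarged crops.

```bash
cat > h.py <<'E'
import numpy as np,cv2
from scipy.spatial.transform import Rotation as R
from bench import robot,get_image
def ray(d,uv):
    K=np.array(d["intrinsics"]);k=d["k1"]
    p=np.array([(uv[0]-K[0,2])/K[0,0],(uv[1]-K[1,2])/K[1,1]])
    q=p.copy()
    for _ in range(30): q=p/(1+k*(q@q))
    v=R.from_quat(d["orientation"]).as_matrix()@np.array([q[0],q[1],1]); return np.array(d["origin"]),v/np.linalg.norm(v)
def plane(d,uv,z):
    o,v=ray(d,uv); return o+v*(z-o[2])/v[2]
def proj(d,P):
    K=np.array(d["intrinsics"]);c=R.from_quat(d["orientation"]).as_matrix().T@(np.array(P)-d["origin"])
    s=c[:2]/c[2]; s=s*(1+d["k1"]*(s@s)); return s*K[0,0]+K[:2,2]
def tri(a,uva,b,uvb):
    o1,v1=ray(a,uva);o2,v2=ray(b,uvb)
    t=np.linalg.lstsq(np.c_[v1,-v2],o2-o1,rcond=None)[0]
    p,q=o1+t[0]*v1,o2+t[1]*v2; return (p+q)/2,np.linalg.norm(p-q)
E
python3 - <<'E'
import cv2
s=cv2.imread("pics/scene0.png");t=cv2.imread("pics/top0.png")
def c(i,x,y,w,h,n): cv2.imwrite(n,cv2.resize(i[y:y+h,x:x+w],None,fx=6,fy=6,interpolation=cv2.INTER_CUBIC))
c(s,290,130,130,100,"pics/sd.png");c(t,240,145,130,100,"pics/td.png")
c(s,170,160,100,90,"pics/sc.png");c(t,375,190,100,80,"pics/tc.png")
E
```

```text
(no output)
```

View pics/sd.png

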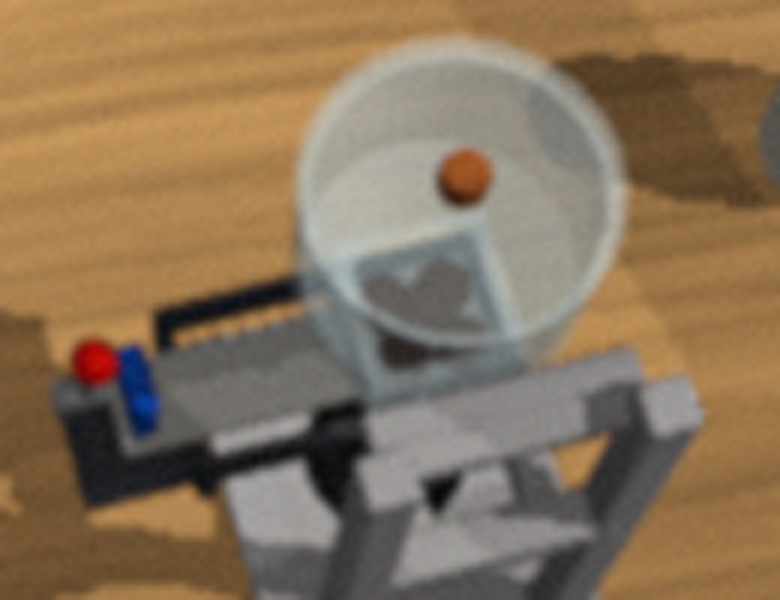

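View pics/td.png

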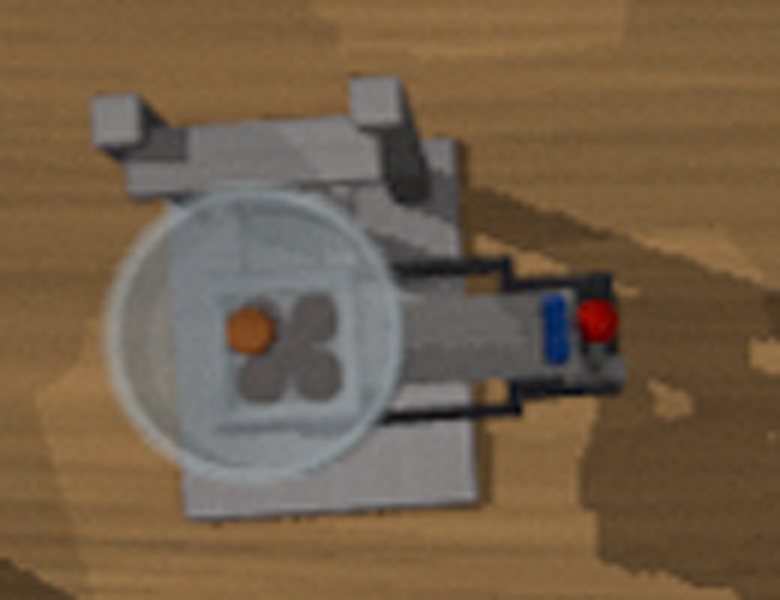

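View pics/sc.png

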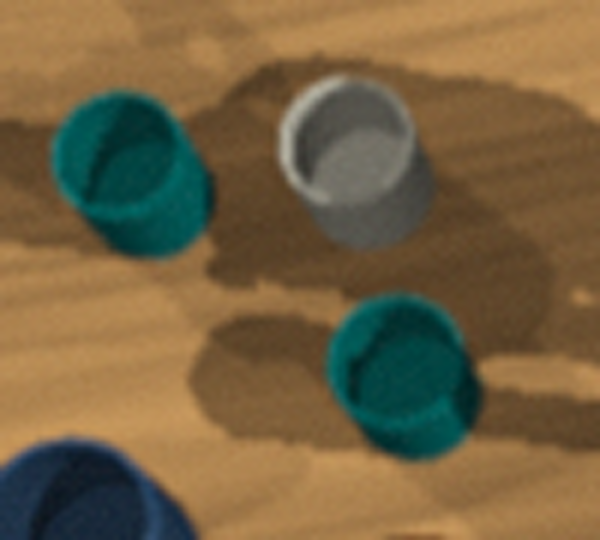

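View pics/tc.png

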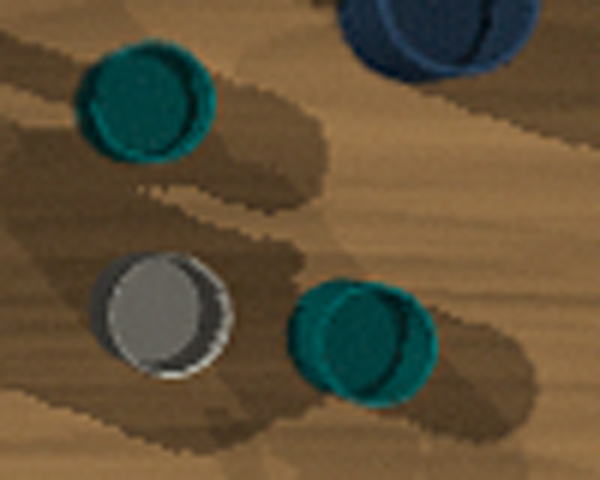

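The crops confirm it. The white cup's rim is centred at scene (227,183) and top (403,242), and the other two cups are turquoise. The red knob and blue grip are clear in both views.

```bash
python3 - <<'E'
from h import *
s=get_image("scene");t=get_image("top")
f=lambda x,y,ox,oy:((x+.5)/6-.5+ox,(y+.5)/6-.5+oy)
def red(d,lo=110):
    i=d["image"].astype(int); m=(i[...,2]>lo)&(i[...,1]<50)&(i[...,0]<50); 
    n,l,st,c=cv2.connectedComponentsWithStats(m.astype(np.uint8)); 
    return [(tuple(c[k].round(2)),st[k,4]) for k in range(1,n) if st[k,4]>8]
def blue(d):
    i=d["image"].astype(int); m=(i[...,0]>110)&(i[...,1]<90)&(i[...,2]<60)
    n,l,st,c=cv2.connectedComponentsWithStats(m.astype(np.uint8)); 
    return [(tuple(c[k].round(2)),st[k,4]) for k in range(1,n) if st[k,4]>8]
print(red(s),red(t),blue(s),blue(t))
print("red",tri(s,f(96,362,290,130),t,f(597,320,240,145)))
for d,uv in((s,f(96,362,290,130)),(t,f(597,320,240,145))): print(plane(d,uv,.256))
print("cup",plane(s,f(346,138,170,160),.072),plane(t,f(170,315,375,190),.072), tri(s,f(346,138,170,160),t,f(170,315,375,190)))
print("foot corners FL,FR,RR",[plane(t,f(*p,240,145),.010)[:2].round(4) for p in((187,518),(475,500),(457,140))])
print("posts RL RR tops", [plane(t,f(*p,240,145),.325)[:2].round(4) for p in((116,120),(376,102))])
print("knob",tri(s,f(466,176,290,130),t,f(250,330,240,145)))
print("grip top t",plane(t,f(556,328,240,145),.225), plane(s,f(134,384,290,130),.21))
E
```

```text
[((np.float64(305.29), np.float64(189.95)), np.int32(38))] [((np.float64(338.53), np.float64(197.79)), np.int32(19))] [((np.float64(573.2), np.float64(167.6)), np.int32(10)), ((np.float64(521.59), np.float64(209.97)), np.int32(1185)), ((np.float64(521.0), np.float64(168.0)), np.int32(45)), ((np.float64(579.0), np.float64(182.5)), np.int32(12)), ((np.float64(313.62), np.float64(196.62)), np.int32(13)), ((np.float64(587.56), np.float64(224.0)), np.int32(9))] [((np.float64(111.56), np.float64(135.94)), np.int32(18)), ((np.float64(148.18), np.float64(180.83)), np.int32(917)), ((np.float64(87.76), np.float64(189.0)), np.int32(17)), ((np.float64(92.5), np.float64(198.5)), np.int32(10))]
red (array([ 0.63800504, -0.04771173,  0.25511684]), np.float64(0.001114480730234837))
[ 0.63840932 -0.04720569  0.256     ]
[ 0.63785308 -0.04823636  0.256     ]
cup [ 0.51542504 -0.25314303  0.072     ] [ 0.51560895 -0.25332981  0.072     ] (array([ 0.51565086, -0.2531388 ,  0.07262653]), np.float64(0.00015133236795560607))
foot corners FL,FR,RR [array([0.5398, 0.1658]), array([0.5531, 0.0094]), array([0.7491, 0.0235])]
posts RL RR tops [array([0.7139, 0.1569]), array([0.7234, 0.0477])]
knob (array([0.62517082, 0.09455787, 0.35747644]), np.float64(0.0006366476454581574))
grip top t [ 0.63561802 -0.03044165  0.225     ] [ 0.63504334 -0.03117713  0.21      ]
```

```bash
cat >> h.py <<'E'
TH=np.radians(5.0); O=np.array([.6255,.0946,0]); DR=R.from_euler('z',5,degrees=True)
def D(x,y,z): return O+DR.apply([x/1000,y/1000,z/1000])
def tilt(head,deg):
    h=np.radians(head); base=R.from_matrix(np.array([[-np.cos(h),-np.sin(h),0],[-np.sin(h),np.cos(h),0],[0,0,-1]]).T)
    return R.from_rotvec(-np.radians(deg)*np.array([-np.sin(h),np.cos(h),0]))*base
def go(P,Rt,n=None):
    s=robot.get_state(); d=np.array(P)-s["tcp_pos"]; w=(Rt*R.from_quat(s["eef_rot"]).inv()).as_rotvec(degrees=True)
    print("t",round(s["time"],2),"tcp",s["tcp_pos"].round(4),"d",d.round(4),"w",w.round(2),"rows",max(abs(d).max()/.0417,abs(w).max()/7.16).round(1),"F",s["ft_force"].round(1),"wd",round(s["width"],4))
    if n: print(" per row",(d/n).round(4),(w/n).round(2))
E
python3 - <<'E'
from h import *
go([.40,-.263,.25],tilt(5,45),12)
go([.438,-.260,.114],tilt(5,45))
t=get_image("top")
for n,uv in (("A",(399.5,206.5)),("B",(435,246.5))): print(n,plane(t,uv,.072))
E
```

```text
t 0.25 tcp [ 0.1647 -0.6027  0.2448] d [0.2353 0.3397 0.0052] w [  7.88 -44.37  -9.77] rows 8.1 F [-0.5  0.4  0.3] wd 0.0854
 per row [0.0196 0.0283 0.0004] [ 0.66 -3.7  -0.81]
t 0.25 tcp [ 0.1647 -0.6027  0.2448] d [ 0.2733  0.3427 -0.1308] w [  7.88 -44.37  -9.77] rows 8.2 F [-0.5  0.4  0.3] wd 0.0854
A [ 0.6255982  -0.24134573  0.072     ]
B [ 0.50370279 -0.35348074  0.072     ]
```

Request:
step_arm(increments=[{"tz": 0.03,"ty": 0.01},{"tz": 0.03,"tx": 0.02,"ty": 0.03},{"tx": 0.025,"ty": 0.035,"wx": 0.6,"wy": -3,"wz": -0.7},{"tx": 0.025,"ty": 0.035,"wx": 0.8,"wy": -4.5,"wz": -1},{"tx": 0.025,"ty": 0.035,"wx": 0.9,"wy": -5,"wz": -1.1},{"tx": 0.025,"ty": 0.035,"wx": 0.9,"wy": -5,"wz": -1.1},{"tx": 0.025,"ty": 0.035,"wx": 0.9,"wy": -5,"wz": -1.1},{"tx": 0.025,"ty": 0.035,"wx": 0.9,"wy": -5,"wz": -1.1}], fingers=0.08, force=30)

```text
validation failed for argument at $.in...
```

```bash
python3 - <<'E'
from h import *
go([.438,-.260,.114],tilt(5,45),8)
E
```

```text
t 0.3 tcp [ 0.1647 -0.6027  0.2449] d [ 0.2733  0.3427 -0.1309] w [  7.9  -44.37  -9.77] rows 8.2 F [ 0.3  0.1 -0.5] wd 0.0856
 per row [ 0.0342  0.0428 -0.0164] [ 0.99 -5.55 -1.22]
```

Request:
step_arm(increments=[{"tx": 0,"ty": 0.01,"tz": 0.03,"wx": 0,"wy": 0,"wz": 0},{"tx": 0.02,"ty": 0.03,"tz": 0.03,"wx": 0,"wy": 0,"wz": 0},{"tx": 0.025,"ty": 0.035,"tz": 0,"wx": 0.6,"wy": -3,"wz": -0.7},{"tx": 0.025,"ty": 0.035,"tz": 0,"wx": 0.8,"wy": -4.5,"wz": -1},{"tx": 0.025,"ty": 0.035,"tz": 0,"wx": 0.9,"wy": -5,"wz": -1.1},{"tx": 0.025,"ty": 0.035,"tz": 0,"wx": 0.9,"wy": -5,"wz": -1.1},{"tx": 0.025,"ty": 0.035,"tz": 0,"wx": 0.9,"wy": -5,"wz": -1.1},{"tx": 0.025,"ty": 0.035,"tz": 0,"wx": 0.9,"wy": -5,"wz": -1.1}], fingers=0.08, force=30)

```text
time: 0.97
tcp_pos: [0.3306, -0.3597, 0.303]
eef_rot: [-0.073, 0.965, 0.015, 0.25]
ft_force: [0.9, -0.2, -0.0]
width: 0.0798
```

```bash
python3 - <<'E'
from h import *
go([.438,-.260,.114],tilt(5,45),8)
E
```

```text
t 0.97 tcp [ 0.3306 -0.3597  0.303 ] d [ 0.1074  0.0997 -0.189 ] w [  2.28 -15.8   -3.42] rows 4.5 F [ 0.9 -0.2 -0. ] wd 0.0798
 per row [ 0.0134  0.0125 -0.0236] [ 0.29 -1.97 -0.43]
```

Request:
step_arm(increments=[{"tx": 0.012,"ty": 0.02,"tz": -0.015,"wx": 0.4,"wy": -2.7,"wz": -0.6},{"tx": 0.015,"ty": 0.02,"tz": -0.025,"wx": 0.4,"wy": -2.7,"wz": -0.6},{"tx": 0.015,"ty": 0.018,"tz": -0.03,"wx": 0.4,"wy": -2.7,"wz": -0.6},{"tx": 0.015,"ty": 0.018,"tz": -0.03,"wx": 0.4,"wy": -2.7,"wz": -0.6},{"tx": 0.015,"ty": 0.012,"tz": -0.03,"wx": 0.4,"wy": -2.7,"wz": -0.6},{"tx": 0.015,"ty": 0.008,"tz": -0.03,"wx": 0.3,"wy": -2.3,"wz": -0.4},{"tx": 0.012,"ty": 0.003,"tz": -0.02,"wx": 0,"wy": 0,"wz": 0},{"tx": 0.005,"ty": 0,"tz": -0.005,"wx": 0,"wy": 0,"wz": 0}])

```text
time: 1.63
tcp_pos: [0.4359, -0.2506, 0.125]
eef_rot: [-0.042, 0.919, 0.01, 0.393]
ft_force: [-0.7, 0.1, 0.3]
width: 0.0801
```

```bash
python3 - <<'E'
from h import *
go([.5225,-.2525,.029],tilt(5,45),7)
for n in ("wrist","scene"):
    d=get_image(n); cv2.imwrite(f"pics/{n}1.png",d["image"])
E
```

```text
t 1.63 tcp [ 0.4359 -0.2506  0.125 ] d [ 0.0866 -0.0019 -0.096 ] w [0.71 1.36 0.14] rows 2.3 F [-0.7  0.1  0.3] wd 0.0801
 per row [ 0.0124 -0.0003 -0.0137] [0.1  0.19 0.02]
```

View pics/wrist1.png

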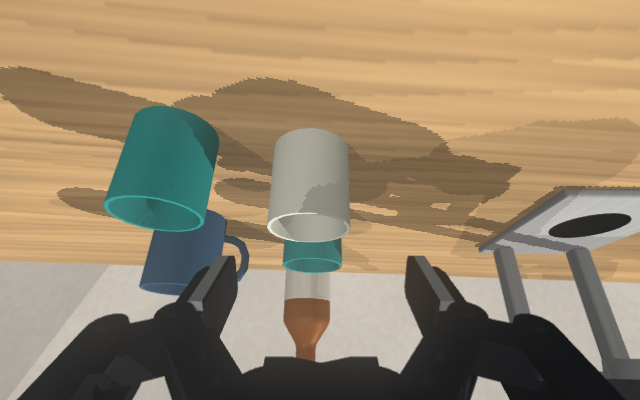

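The wrist view (upside down) shows the white cup at (310,185), ahead of the fingers and between them. The turquoise cups are outside the path at (165,170) and behind at (312,255). Moving in.

Request:
step_arm(increments=[{"tx": 0.013,"ty": -0.0005,"tz": -0.014,"wx": 0.1,"wy": 0.2,"wz": 0},{"tx": 0.013,"ty": -0.0005,"tz": -0.015,"wx": 0.1,"wy": 0.2,"wz": 0},{"tx": 0.013,"ty": -0.0005,"tz": -0.015,"wx": 0.1,"wy": 0.2,"wz": 0},{"tx": 0.013,"ty": 0,"tz": -0.015,"wx": 0.1,"wy": 0.2,"wz": 0},{"tx": 0.013,"ty": 0,"tz": -0.015,"wx": 0.1,"wy": 0.2,"wz": 0},{"tx": 0.012,"ty": 0,"tz": -0.012,"wx": 0,"wy": 0.2,"wz": 0},{"tx": 0.009,"ty": 0,"tz": -0.008,"wx": 0,"wy": 0,"wz": 0},{"tx": 0,"ty": 0,"tz": 0,"wx": 0,"wy": 0,"wz": 0}])

```text
time: 2.4
tcp_pos: [0.5277, -0.2576, 0.0387]
eef_rot: [-0.046, 0.92, 0.007, 0.389]
ft_force: [-0.5, 0.6, -0.0]
width: 0.0797
```

```bash
python3 - <<'E'
from h import *
go([.5225,-.2525,.029],tilt(5,45),7)
d=get_image("wrist"); cv2.imwrite(f"pics/wrist2.png",d["image"])
E
```

```text
t 2.4 tcp [ 0.5277 -0.2576  0.0387] d [-0.0052  0.0051 -0.0097] w [ 1.26  0.91 -0.21] rows 0.2 F [-0.5  0.6 -0. ] wd 0.0797
 per row [-0.0007  0.0007 -0.0014] [ 0.18  0.13 -0.03]
```

View pics/wrist2.png

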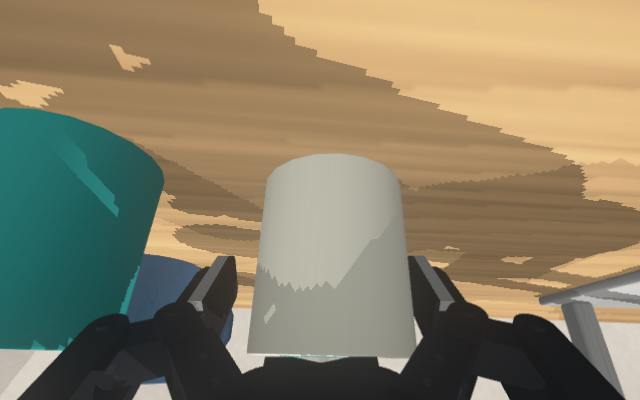

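The cup is between the pads but sits nearer the right finger, so I'm correcting +y and going lower before closing.

Request:
step_arm(increments=[{"tx": -0.002,"ty": 0.003,"tz": -0.003,"wx": 0.5,"wy": 0.4,"wz": 0},{"tx": -0.002,"ty": 0.002,"tz": -0.003,"wx": 0.5,"wy": 0.4,"wz": 0},{"tx": -0.001,"ty": 0.001,"tz": -0.003,"wx": 0,"wy": 0,"wz": 0},{"tx": 0,"ty": 0,"tz": 0,"wx": 0,"wy": 0,"wz": 0},{"tx": 0,"ty": 0,"tz": 0,"wx": 0,"wy": 0,"wz": 0},{"tx": 0,"ty": 0,"tz": 0,"wx": 0,"wy": 0,"wz": 0},{"tx": 0,"ty": 0,"tz": 0,"wx": 0,"wy": 0,"wz": 0},{"tx": 0,"ty": 0,"tz": 0,"wx": 0,"wy": 0,"wz": 0}])

```text
time: 3.12
tcp_pos: [0.5202, -0.2522, 0.0346]
eef_rot: [-0.044, 0.922, 0.013, 0.385]
ft_force: [-0.4, 0.3, -0.2]
width: 0.0802
```

```bash
python3 - <<'E'
from h import *
go([.5225,-.2525,.029],tilt(5,45),7)
E
```

```text
t 3.12 tcp [ 0.5202 -0.2522  0.0346] d [ 0.0023 -0.0003 -0.0056] w [ 0.52  0.32 -0.22] rows 0.1 F [-0.4  0.3 -0.2] wd 0.0802
 per row [ 0.0003 -0.     -0.0008] [ 0.07  0.05 -0.03]
```

Request:
step_arm(increments=[{"tx": 0.002,"ty": 0,"tz": -0.005,"wx": 0.3,"wy": 0.2,"wz": 0},{"tx": 0,"ty": 0,"tz": 0,"wx": 0,"wy": 0,"wz": 0},{"tx": 0,"ty": 0,"tz": 0,"wx": 0,"wy": 0,"wz": 0},{"tx": 0,"ty": 0,"tz": 0,"wx": 0,"wy": 0,"wz": 0},{"tx": 0,"ty": 0,"tz": 0,"wx": 0,"wy": 0,"wz": 0},{"tx": 0,"ty": 0,"tz": 0,"wx": 0,"wy": 0,"wz": 0},{"tx": 0,"ty": 0,"tz": 0,"wx": 0,"wy": 0,"wz": 0},{"tx": 0,"ty": 0,"tz": 0,"wx": 0,"wy": 0,"wz": 0}], fingers=0.05, force=35)

```text
time: 3.78
tcp_pos: [0.5224, -0.2526, 0.0297]
eef_rot: [-0.043, 0.922, 0.015, 0.383]
ft_force: [-1.3, -0.0, 1.0]
width: 0.0622
```

```bash
python3 - <<'E'
from h import *
go([.5225,-.2525,.029],tilt(5,45),7)
print(D(-200,0,46),D(0,0,46))
E
```

```text
t 3.78 tcp [ 0.5224 -0.2526  0.0297] d [ 0.0001  0.0001 -0.0007] w [ 0.24  0.15 -0.23] rows 0.0 F [-1.3 -0.   1. ] wd 0.0622
 per row [ 0.      0.     -0.0001] [ 0.03  0.02 -0.03]
[0.42626106 0.07716885 0.046     ] [0.6255 0.0946 0.046 ]
```

Request:
step_arm(increments=[{"tx": -0.002,"ty": 0,"tz": 0.02,"wx": 0,"wy": 0,"wz": 0},{"tx": -0.01,"ty": 0,"tz": 0.03,"wx": 0,"wy": 0,"wz": 0},{"tx": -0.02,"ty": 0.015,"tz": 0.02,"wx": 0,"wy": 0,"wz": 0},{"tx": -0.02,"ty": 0.03,"tz": 0,"wx": 0,"wy": 0,"wz": 0},{"tx": -0.02,"ty": 0.035,"tz": 0,"wx": 0,"wy": 0,"wz": 0},{"tx": -0.015,"ty": 0.035,"tz": 0,"wx": 0,"wy": 0,"wz": 0},{"tx": 0,"ty": 0.035,"tz": 0,"wx": 0,"wy": 0,"wz": 0},{"tx": 0,"ty": 0.035,"tz": 0,"wx": 0,"wy": 0,"wz": 0}])

```text
time: 4.45
tcp_pos: [0.4308, -0.0678, 0.0988]
eef_rot: [-0.039, 0.924, 0.012, 0.381]
ft_force: [1.4, 0.6, -1.2]
width: 0.0623
```

```bash
python3 - <<'E'
from h import *
go([.433,.078,.065],tilt(5,45),5)
E
```

```text
t 4.45 tcp [ 0.4308 -0.0678  0.0988] d [ 0.0022  0.1458 -0.0338] w [ 0.42 -0.14  0.34] rows 3.5 F [ 1.4  0.6 -1.2] wd 0.0623
 per row [ 0.0004  0.0292 -0.0068] [ 0.08 -0.03  0.07]
```

Request:
step_arm(increments=[{"tx": 0,"ty": 0.03,"tz": -0.007,"wx": 0.1,"wy": 0,"wz": 0.1},{"tx": 0,"ty": 0.03,"tz": -0.007,"wx": 0.1,"wy": 0,"wz": 0.1},{"tx": 0.001,"ty": 0.03,"tz": -0.007,"wx": 0.1,"wy": 0,"wz": 0.1},{"tx": 0.001,"ty": 0.03,"tz": -0.007,"wx": 0.1,"wy": 0,"wz": 0},{"tx": 0.001,"ty": 0.018,"tz": -0.004,"wx": 0,"wy": 0,"wz": 0},{"tx": 0,"ty": 0.007,"tz": -0.002,"wx": 0,"wy": 0,"wz": 0},{"tx": 0,"ty": 0,"tz": 0,"wx": 0,"wy": 0,"wz": 0},{"tx": 0,"ty": 0,"tz": 0,"wx": 0,"wy": 0,"wz": 0}])

```text
time: 5.12
tcp_pos: [0.4268, 0.066, 0.0678]
eef_rot: [-0.044, 0.925, 0.02, 0.377]
ft_force: [0.4, -0.0, -0.7]
width: 0.0624
```

```bash
python3 - <<'E'
from h import *
go([.6322,.0952,.048],tilt(5,45),8)
go([.6322,.0952,.0397],tilt(5,45),8)
for n in ("wrist","scene","top"):
    d=get_image(n); cv2.imwrite(f"pics/{n}3.png",d["image"])
E
```

```text
t 5.12 tcp [0.4268 0.066  0.0678] d [ 0.2054  0.0292 -0.0198] w [-0.17 -0.61 -0.57] rows 4.9 F [ 0.4 -0.  -0.7] wd 0.0624
 per row [ 0.0257  0.0036 -0.0025] [-0.02 -0.08 -0.07]
t 5.12 tcp [0.4268 0.066  0.0678] d [ 0.2054  0.0292 -0.0281] w [-0.17 -0.61 -0.57] rows 4.9 F [ 0.4 -0.  -0.7] wd 0.0624
 per row [ 0.0257  0.0036 -0.0035] [-0.02 -0.08 -0.07]
```

View pics/wrist3.png

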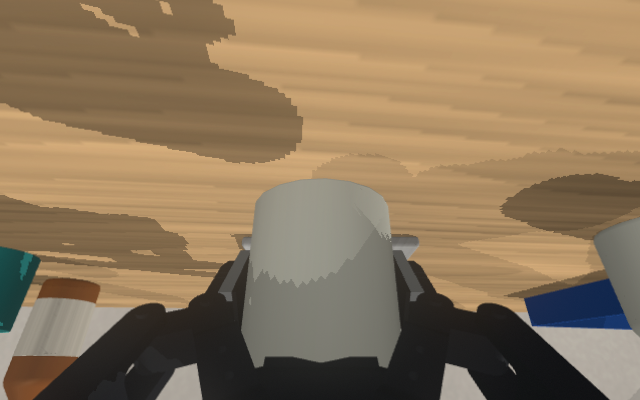

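View pics/scene3.png

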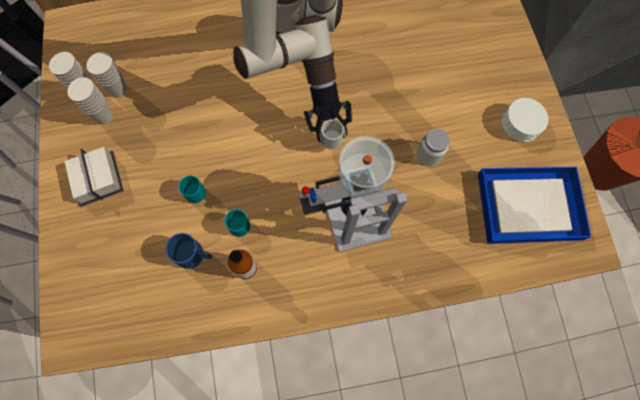

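The wrist view shows the cup held centrally at (320,270). The scene view puts it in front of the dispenser at (333,132), with a clear way in.

Request:
step_arm(increments=[{"tx": 0.02,"ty": 0.004,"tz": -0.002,"wx": 0,"wy": -0.1,"wz": -0.1},{"tx": 0.028,"ty": 0.005,"tz": -0.002,"wx": 0,"wy": -0.1,"wz": -0.1},{"tx": 0.03,"ty": 0.005,"tz": -0.003,"wx": 0,"wy": -0.1,"wz": -0.1},{"tx": 0.03,"ty": 0.005,"tz": -0.003,"wx": 0,"wy": -0.1,"wz": -0.1},{"tx": 0.028,"ty": 0.004,"tz": -0.003,"wx": 0,"wy": -0.1,"wz": -0.1},{"tx": 0.025,"ty": 0.003,"tz": -0.003,"wx": 0,"wy": -0.1,"wz": 0},{"tx": 0.018,"ty": 0.002,"tz": -0.001,"wx": 0,"wy": 0,"wz": 0},{"tx": 0.008,"ty": 0.001,"tz": 0,"wx": 0,"wy": 0,"wz": 0}])

```text
time: 5.93
tcp_pos: [0.6248, 0.0944, 0.0563]
eef_rot: [-0.041, 0.921, 0.016, 0.388]
ft_force: [-0.3, 0.8, -1.2]
width: 0.0622
```

```bash
python3 - <<'E'
from h import *
go([.6322,.0952,.0397],tilt(5,45),8)
d=get_image("wrist"); cv2.imwrite(f"pics/wrist4.png",d["image"])
E
```

```text
t 5.93 tcp [0.6248 0.0944 0.0563] d [ 0.0074  0.0008 -0.0166] w [ 0.08  0.72 -0.01] rows 0.4 F [-0.3  0.8 -1.2] wd 0.0622
 per row [ 0.0009  0.0001 -0.0021] [ 0.01  0.09 -0.  ]
```

View pics/wrist4.png

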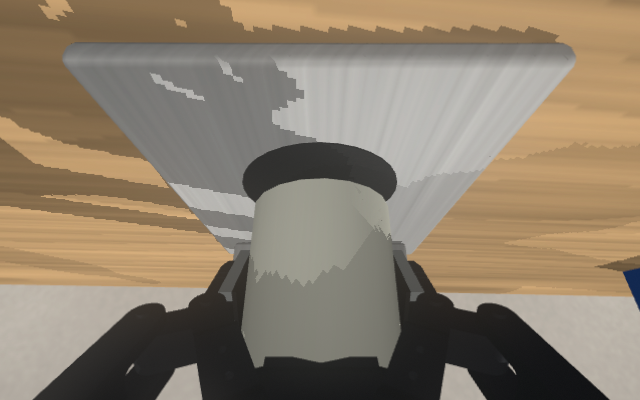

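The wrist view shows the cup (252..390) centred laterally over the mat (243..397). Lowering now.

Request:
step_arm(increments=[{"tx": 0.003,"ty": 0,"tz": -0.003,"wx": 0,"wy": 0.2,"wz": 0},{"tx": 0.002,"ty": 0.0005,"tz": -0.003,"wx": 0,"wy": 0.2,"wz": 0},{"tx": 0.001,"ty": 0,"tz": -0.003,"wx": 0,"wy": 0.2,"wz": 0},{"tx": 0.001,"ty": 0,"tz": -0.003,"wx": 0,"wy": 0,"wz": 0},{"tx": 0,"ty": 0,"tz": 0,"wx": 0,"wy": 0,"wz": 0},{"tx": 0,"ty": 0,"tz": 0,"wx": 0,"wy": 0,"wz": 0},{"tx": 0,"ty": 0,"tz": 0,"wx": 0,"wy": 0,"wz": 0},{"tx": 0,"ty": 0,"tz": 0,"wx": 0,"wy": 0,"wz": 0}])

```text
time: 6.65
tcp_pos: [0.6305, 0.0937, 0.0436]
eef_rot: [-0.041, 0.923, 0.015, 0.383]
ft_force: [-0.7, -1.6, -1.6]
width: 0.0624
```

```bash
python3 - <<'E'
from h import *
go([.6322,.0952,.0397],tilt(5,45),8)
d=get_image("wrist"); cv2.imwrite(f"pics/wrist5.png",d["image"])
for n,P in (("mat",D(0,0,10)),("mat front",D(-40,0,10)),("cup front bottom",D(-32,0,10))): print(n,proj(d,P))
E
```

```text
t 6.65 tcp [0.6305 0.0937 0.0436] d [ 0.0017  0.0015 -0.0039] w [ 0.16  0.03 -0.01] rows 0.1 F [-0.7 -1.6 -1.6] wd 0.0624
 per row [ 0.0002  0.0002 -0.0005] [ 0.02  0.   -0.  ]
mat [324.94096671 207.77151065]
mat front [326.05596831 162.77782895]
cup front bottom [325.78392318 173.75165683]
```

View pics/wrist5.png

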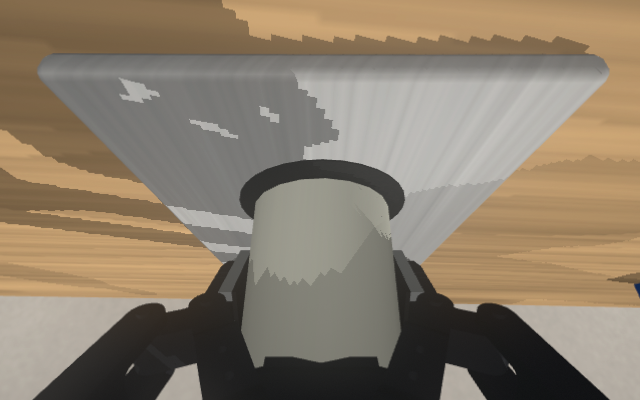

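Request:
step_arm(increments=[{"tx": 0,"ty": 0.0005,"tz": -0.001,"wx": 0,"wy": 0,"wz": 0},{"tx": 0,"ty": 0.0005,"tz": -0.001,"wx": 0,"wy": 0,"wz": 0},{"tx": 0,"ty": 0,"tz": -0.001,"wx": 0,"wy": 0,"wz": 0},{"tx": 0,"ty": 0,"tz": -0.001,"wx": 0,"wy": 0,"wz": 0},{"tx": 0,"ty": 0,"tz": 0,"wx": 0,"wy": 0,"wz": 0},{"tx": 0,"ty": 0,"tz": 0,"wx": 0,"wy": 0,"wz": 0},{"tx": 0,"ty": 0,"tz": 0,"wx": 0,"wy": 0,"wz": 0},{"tx": 0,"ty": 0,"tz": 0,"wx": 0,"wy": 0,"wz": 0}])

```text
time: 7.37
tcp_pos: [0.6305, 0.0948, 0.0398]
eef_rot: [-0.041, 0.923, 0.015, 0.383]
ft_force: [-0.0, -0.1, -0.6]
width: 0.0617
```

```bash
python3 - <<'E'
from h import *
go([.6322,.0952,.0397],tilt(5,45),8)
d=get_image("wrist"); cv2.imwrite(f"pics/wrist6.png",d["image"])
for n,P in (("mat front",D(-40,0,10)),("cup front bottom",D(-32,0,10))): print(n,proj(d,P))
E
```

```text
t 7.37 tcp [0.6305 0.0948 0.0398] d [ 0.0017  0.0004 -0.0001] w [ 0.17  0.09 -0.01] rows 0.0 F [-0.  -0.1 -0.6] wd 0.0617
 per row [ 0.0002  0.0001 -0.    ] [ 0.02  0.01 -0.  ]
mat front [323.18720733 170.95549588]
cup front bottom [323.06920332 181.62232287]
```

View pics/wrist6.png

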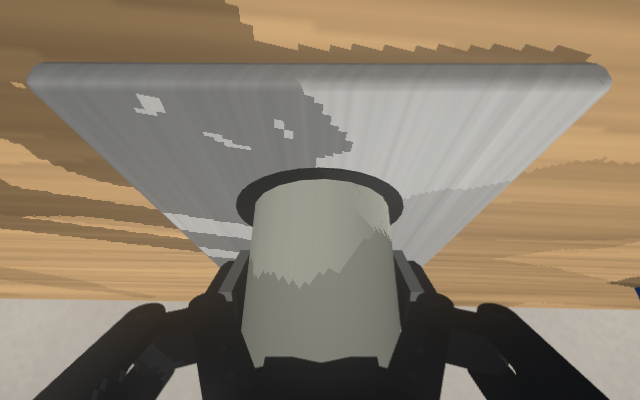

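The mat's front edge is at row 168 and the cup's at 179, a gap of 11 px (8 mm), so it's centred. Touching down and releasing.

Request:
step_arm(increments=[{"tx": 0,"ty": 0,"tz": 0,"wx": 0,"wy": 0,"wz": 0},{"tx": 0,"ty": 0,"tz": 0,"wx": 0,"wy": 0,"wz": 0},{"tx": 0,"ty": 0,"tz": 0,"wx": 0,"wy": 0,"wz": 0},{"tx": 0,"ty": 0,"tz": 0,"wx": 0,"wy": 0,"wz": 0},{"tx": 0,"ty": 0,"tz": 0,"wx": 0,"wy": 0,"wz": 0},{"tx": -0.003,"ty": 0,"tz": 0.003,"wx": 0,"wy": 0,"wz": 0},{"tx": -0.006,"ty": -0.0005,"tz": 0.006,"wx": 0,"wy": 0,"wz": 0},{"tx": -0.01,"ty": -0.001,"tz": 0.01,"wx": 0,"wy": 0,"wz": 0}], fingers=0.082)

```text
time: 8.08
tcp_pos: [0.6127, 0.093, 0.059]
eef_rot: [-0.04, 0.922, 0.016, 0.384]
ft_force: [-0.2, -0.0, 0.1]
width: 0.0819
```

```bash
python3 - <<'E'
from h import *
go([.53,.0862,.14],tilt(5,45),8)
d=get_image("wrist"); cv2.imwrite(f"pics/wrist7.png",d["image"])
E
```

```text
t 8.08 tcp [0.6127 0.093  0.059 ] d [-0.0827 -0.0068  0.081 ] w [0.06 0.17 0.07] rows 2.0 F [-0.2 -0.   0.1] wd 0.0819
 per row [-0.0103 -0.0009  0.0101] [0.01 0.02 0.01]
```

View pics/wrist7.png

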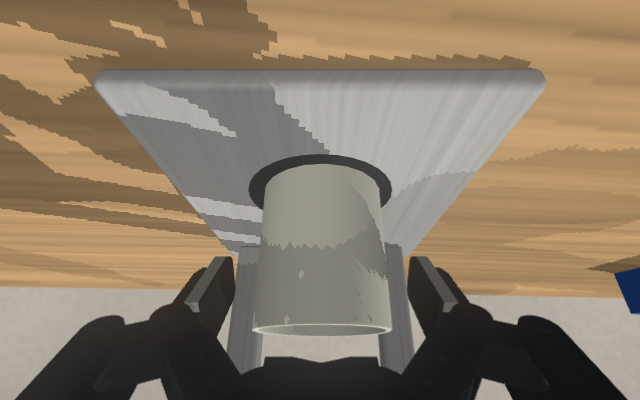

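The released cup stands upright on the mat, with an even rim of mat showing (250..391, and row 155 in front). Backing off towards the catch.

Request:
step_arm(increments=[{"tx": -0.018,"ty": -0.0015,"tz": 0.018,"wx": 0,"wy": 0,"wz": 0},{"tx": -0.025,"ty": -0.002,"tz": 0.025,"wx": 0,"wy": 0,"wz": 0},{"tx": -0.028,"ty": -0.003,"tz": 0.028,"wx": 0,"wy": 0,"wz": 0},{"tx": -0.03,"ty": -0.003,"tz": 0.03,"wx": 0,"wy": 0,"wz": 0},{"tx": -0.015,"ty": -0.01,"tz": 0.03,"wx": 0,"wy": 2,"wz": 0},{"tx": 0,"ty": -0.03,"tz": 0.035,"wx": -0.3,"wy": 5,"wz": 0},{"tx": 0,"ty": -0.035,"tz": 0.03,"wx": -0.4,"wy": 5,"wz": 0},{"tx": 0,"ty": -0.035,"tz": 0.03,"wx": -0.4,"wy": 5,"wz": 0}], fingers=0.0)

```text
time: 8.8
tcp_pos: [0.4894, 0.0905, 0.1423]
eef_rot: [-0.022, 0.932, -0.048, 0.359]
ft_force: [-0.2, 1.2, -0.5]
width: -0.0004
```

```bash
python3 - <<'E'
from h import *
go(D(34,-145,340),tilt(5,0),6)
print(D(34,-145,259),D(-40,-145,259))
E
```

```text
t 8.8 tcp [0.4894 0.0905 0.1423] d [ 0.1826 -0.1374  0.1977] w [ 3.79 42.33  2.22] rows 5.9 F [-0.2  1.2 -0.5] wd -0.0004
 per row [ 0.0304 -0.0229  0.0329] [0.63 7.05 0.37]
[ 0.6720082  -0.04688494  0.259     ] [ 0.59828979 -0.05333446  0.259     ]
```

```bash
python3 - <<'E'
from h import *
s=robot.get_state();print(s["q"].round(3),s["dq"].round(2),s["ft_torque"].round(2),s["joint_efforts"].round(1))
M=R.from_quat(s["eef_rot"]).as_matrix();print(M.round(3))
for n in ("scene","wrist"):
    d=get_image(n); cv2.imwrite(f"pics/{n}8.png",d["image"])
go(D(34,-145,340),tilt(5,0),6)
E
```

```text
[-0.156  0.128 -0.86  -2.943 -0.161  1.565] [-0.   -0.11 -0.49 -2.16 -0.01  2.18] [0.26 1.32 0.14] [ -0.9 -18.4  12.6  -0.1  -1.3  -1.5]
[[-0.741 -0.006  0.671]
 [-0.075  0.994 -0.074]
 [-0.667 -0.105 -0.737]]
t 8.9 tcp [0.4896 0.0909 0.1426] d [ 0.1824 -0.1377  0.1974] w [ 3.64 42.44  2.43] rows 5.9 F [-0.7  0.7 -0.6] wd -0.0002
 per row [ 0.0304 -0.023   0.0329] [0.61 7.07 0.41]
```

View pics/scene8.png

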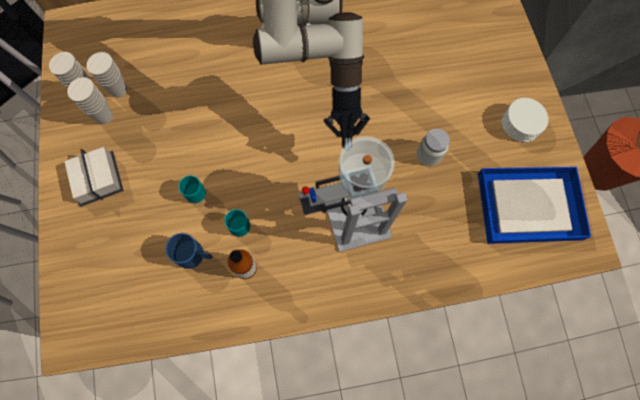

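The arm is stuck at the wrist singularity: q5 is at its -0.16 limit and q4 is flipped at -2.94. I'll swing the tool a little to the left to get around it, then tip it down.

Request:
step_arm(increments=[{"tx": -0.01,"ty": 0,"tz": 0.01,"wx": 0,"wy": 0,"wz": 3},{"tx": -0.015,"ty": -0.005,"tz": 0.01,"wx": 0,"wy": 0,"wz": 4},{"tx": -0.015,"ty": -0.005,"tz": 0.01,"wx": 0,"wy": 0,"wz": 5},{"tx": -0.015,"ty": -0.005,"tz": 0.01,"wx": 0,"wy": 0,"wz": 5},{"tx": -0.01,"ty": -0.005,"tz": 0.01,"wx": 0,"wy": 0,"wz": 5},{"tx": 0,"ty": 0,"tz": 0,"wx": 0,"wy": 0,"wz": 3},{"tx": 0,"ty": 0,"tz": 0,"wx": 0,"wy": 0,"wz": 3},{"tx": 0,"ty": 0,"tz": 0,"wx": 0,"wy": 0,"wz": 0}])

```text
time: 9.57
tcp_pos: [0.43, 0.1029, 0.1197]
eef_rot: [-0.211, 0.892, 0.008, 0.399]
ft_force: [0.8, 0.1, -0.1]
width: 0.0001
```

```bash
cat >> h.py <<'E'
def Q():
    s=robot.get_state();print("q",s["q"].round(3),"dq",s["dq"].round(2));print("toolz",R.from_quat(s["eef_rot"]).as_matrix()[:,2].round(3))
E
python3 - <<'E'
from h import *
Q();go(D(34,-145,340),tilt(5,0),6)
E
```

```text
q [ 0.04   0.086 -0.717 -1.835 -0.161  0.625] dq [-0.01  0.   -0.01 -0.07 -0.02  0.04]
toolz [ 0.709  0.183 -0.681]
t 9.57 tcp [0.43   0.1029 0.1197] d [ 0.242  -0.1498  0.2203] w [ -3.03  47.25 -20.36] rows 6.6 F [ 0.8  0.1 -0.1] wd 0.0001
 per row [ 0.0403 -0.025   0.0367] [-0.5   7.88 -3.39]
```

Request:
step_arm(increments=[{"tx": 0,"ty": 0,"tz": 0.01,"wx": -0.7,"wy": 3,"wz": 0},{"tx": 0,"ty": 0,"tz": 0.015,"wx": -0.8,"wy": 3.5,"wz": 0},{"tx": 0,"ty": -0.005,"tz": 0.02,"wx": -1,"wy": 4,"wz": 0},{"tx": 0,"ty": -0.01,"tz": 0.02,"wx": -1,"wy": 4,"wz": 0},{"tx": 0,"ty": -0.015,"tz": 0.025,"wx": -1.2,"wy": 5,"wz": 0},{"tx": 0,"ty": -0.02,"tz": 0.025,"wx": -1.2,"wy": 5,"wz": 0},{"tx": 0,"ty": -0.02,"tz": 0.025,"wx": -1.2,"wy": 5,"wz": 0},{"tx": 0,"ty": -0.02,"tz": 0.025,"wx": -1.2,"wy": 5,"wz": 0}])

```text
time: 10.23
tcp_pos: [0.386, 0.017, 0.0373]
eef_rot: [-0.221, 0.933, 0.027, 0.282]
ft_force: [-0.7, -0.1, -0.5]
width: -0.0002
```

```bash

python3 - <<'E'
from h import *
Q();go(D(34,-145,340),tilt(5,0),6)
E
```

```text
q [ 0.04   0.229 -0.743 -1.303 -0.16   0.109] dq [ 0.41 -0.13 -0.1   1.84 -0.01 -2.18]
toolz [ 0.515  0.175 -0.839]
t 10.23 tcp [0.386  0.017  0.0373] d [ 0.286  -0.0639  0.3027] w [ -4.59  32.79 -21.02] rows 7.3 F [-0.7 -0.1 -0.5] wd -0.0002
 per row [ 0.0477 -0.0107  0.0505] [-0.77  5.47 -3.5 ]
```

Request:
step_arm(increments=[{"tx": 0,"ty": 0,"tz": 0.01,"wx": 0,"wy": 0,"wz": 0},{"tx": 0,"ty": 0,"tz": 0.015,"wx": 0,"wy": 0,"wz": 0},{"tx": 0,"ty": 0,"tz": 0.02,"wx": 0,"wy": 0,"wz": 0},{"tx": 0,"ty": 0,"tz": 0.02,"wx": 0,"wy": 0,"wz": 0},{"tx": 0,"ty": 0,"tz": 0.02,"wx": 0,"wy": 0,"wz": 0},{"tx": 0,"ty": 0,"tz": 0.02,"wx": 0,"wy": 0,"wz": 0},{"tx": 0,"ty": 0,"tz": 0.02,"wx": 0,"wy": 0,"wz": 0},{"tx": 0,"ty": 0,"tz": 0.02,"wx": 0,"wy": 0,"wz": 0}])

```text
time: 10.9
tcp_pos: [0.3867, -0.016, 0.1454]
eef_rot: [-0.221, 0.931, 0.052, 0.287]
ft_force: [-0.6, -1.4, -0.1]
width: 0.0001
```

```bash

python3 - <<'E'
from h import *
Q();go(D(34,-145,340),tilt(5,0),6)
E
```

```text
q [ 0.326 -0.083 -0.91  -0.304 -0.161 -1.145] dq [ 0.47 -0.55 -0.44  1.81 -0.   -2.18]
toolz [ 0.511  0.223 -0.83 ]
t 10.9 tcp [ 0.3867 -0.016   0.1454] d [ 0.2853 -0.0309  0.1946] w [ -7.53  33.28 -21.05] rows 6.8 F [-0.6 -1.4 -0.1] wd 0.0001
 per row [ 0.0476 -0.0052  0.0324] [-1.25  5.55 -3.51]
```

Request:
step_arm(increments=[{"tx": 0,"ty": 0,"tz": 0.02,"wx": -0.8,"wy": 3.5,"wz": -2.2},{"tx": 0.005,"ty": -0.005,"tz": 0.025,"wx": -0.9,"wy": 4,"wz": -2.5},{"tx": 0.01,"ty": -0.005,"tz": 0.03,"wx": -1,"wy": 4.2,"wz": -2.7},{"tx": 0.015,"ty": -0.005,"tz": 0.03,"wx": -1,"wy": 4.2,"wz": -2.7},{"tx": 0.02,"ty": -0.005,"tz": 0.03,"wx": -1,"wy": 4.2,"wz": -2.7},{"tx": 0.02,"ty": -0.005,"tz": 0.03,"wx": -1,"wy": 4.2,"wz": -2.7},{"tx": 0.02,"ty": 0,"tz": 0.03,"wx": -1,"wy": 4.2,"wz": -2.7},{"tx": 0.02,"ty": 0,"tz": 0.01,"wx": -0.8,"wy": 4,"wz": -2.5}])

```text
time: 11.57
tcp_pos: [0.484, -0.0524, 0.3456]
eef_rot: [-0.045, 0.999, -0.001, 0.005]
ft_force: [1.1, -0.2, -0.0]
width: 0.0002
```

```bash

python3 - <<'E'
from h import *
Q();go(D(34,-145,340),tilt(5,0),6)
E
```

```text
q [ 0.229  0.081 -0.147  0.004 -1.333 -1.711] dq [-0.17  0.86  1.2  -0.04 -1.28 -0.4 ]
toolz [ 0.011 -0.002 -1.   ]
t 11.57 tcp [ 0.484  -0.0524  0.3456] d [ 0.188   0.0055 -0.0056] w [ 0.11  0.62 -0.15] rows 4.5 F [ 1.1 -0.2 -0. ] wd 0.0002
 per row [ 0.0313  0.0009 -0.0009] [ 0.02  0.1  -0.03]
```

Request:
step_arm(increments=[{"tx": 0.025,"ty": 0.001,"tz": 0,"wx": 0,"wy": 0.1,"wz": 0},{"tx": 0.032,"ty": 0.001,"tz": 0,"wx": 0,"wy": 0.1,"wz": 0},{"tx": 0.032,"ty": 0.001,"tz": 0,"wx": 0,"wy": 0.1,"wz": 0},{"tx": 0.032,"ty": 0.001,"tz": 0,"wx": 0,"wy": 0.1,"wz": 0},{"tx": 0.03,"ty": 0.001,"tz": 0,"wx": 0,"wy": 0.1,"wz": 0},{"tx": 0.022,"ty": 0.001,"tz": 0,"wx": 0,"wy": 0,"wz": 0},{"tx": 0.01,"ty": 0,"tz": 0,"wx": 0,"wy": 0,"wz": 0},{"tx": 0,"ty": 0,"tz": 0,"wx": 0,"wy": 0,"wz": 0}])

```text
time: 12.23
tcp_pos: [0.6834, -0.0546, 0.3402]
eef_rot: [-0.034, 0.999, -0.005, -0.003]
ft_force: [-0.4, -0.3, 0.3]
width: 0.0002
```

```bash

python3 - <<'E'
from h import *
go(D(34,-145,258),tilt(5,0),5)
for n in ("scene","top","wrist"):
    d=get_image(n); cv2.imwrite(f"pics/{n}9.png",d["image"]); 
    if n=="wrist": print(proj(d,D(0,-143,256)),proj(d,D(0,-125,225)))
E
```

```text
t 12.23 tcp [ 0.6834 -0.0546  0.3402] d [-0.0114  0.0077 -0.0822] w [ 0.64 -0.35  1.08] rows 2.0 F [-0.4 -0.3  0.3] wd 0.0002
 per row [-0.0023  0.0015 -0.0164] [ 0.13 -0.07  0.22]
[336.83491961 156.44926175] [358.56339582 149.53122601]
```

View pics/wrist9.png

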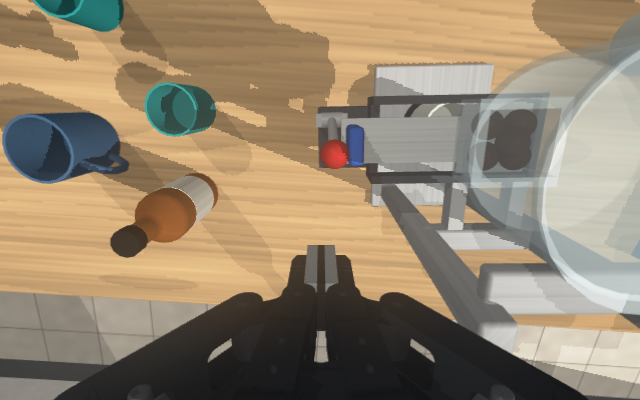

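View pics/scene9.png

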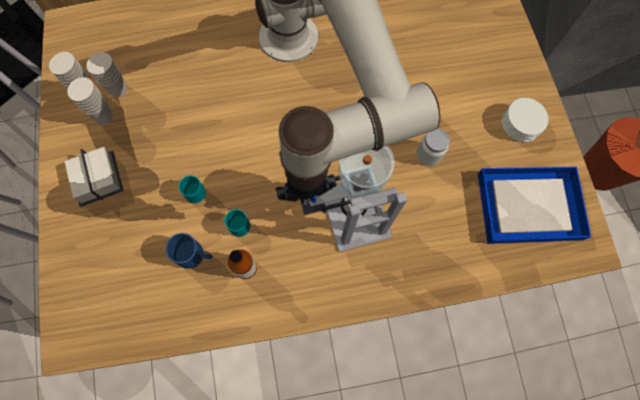

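The wrist view shows the knob at (334,154) against a predicted (337,156), so the model agrees. The tool is behind the knob (+x) and goes down from here.

Request:
step_arm(increments=[{"tx": -0.003,"ty": 0.003,"tz": -0.01,"wx": 0.2,"wy": -0.1,"wz": 0.3},{"tx": -0.003,"ty": 0.002,"tz": -0.015,"wx": 0.2,"wy": -0.1,"wz": 0.3},{"tx": -0.002,"ty": 0.002,"tz": -0.018,"wx": 0.2,"wy": 0,"wz": 0.3},{"tx": 0,"ty": 0.001,"tz": -0.016,"wx": 0,"wy": 0,"wz": 0},{"tx": 0,"ty": 0,"tz": -0.013,"wx": 0,"wy": 0,"wz": 0},{"tx": 0,"ty": 0,"tz": -0.007,"wx": 0,"wy": 0,"wz": 0},{"tx": 0,"ty": 0,"tz": 0,"wx": 0,"wy": 0,"wz": 0},{"tx": 0,"ty": 0,"tz": 0,"wx": 0,"wy": 0,"wz": 0}])

```text
time: 13.05
tcp_pos: [0.665, -0.0484, 0.2707]
eef_rot: [-0.042, 0.999, -0.0, 0.005]
ft_force: [0.6, -0.6, 0.5]
width: 0.0003
```

```bash

python3 - <<'E'
from h import *
go(D(-40,-144,258),tilt(5,0),7)
d=get_image("wrist"); cv2.imwrite(f"pics/wrist10.png",d["image"])
E
```

```text
t 13.05 tcp [ 0.665  -0.0484  0.2707] d [-0.0668 -0.0039 -0.0127] w [0.02 0.6  0.24] rows 1.6 F [ 0.6 -0.6  0.5] wd 0.0003
 per row [-0.0095 -0.0006 -0.0018] [0.   0.09 0.03]
```

View pics/wrist10.png

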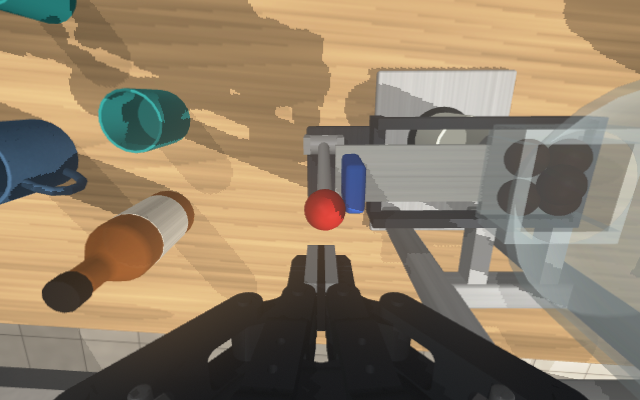

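The knob at (324,210) lines up with the closed fingers at (320,265). Lowering 12 mm and pushing forward.

Request:
step_arm(increments=[{"tx": 0.001,"ty": 0,"tz": -0.007,"wx": 0,"wy": 0.2,"wz": 0},{"tx": 0,"ty": 0,"tz": -0.006,"wx": 0,"wy": 0.2,"wz": 0},{"tx": -0.01,"ty": -0.001,"tz": 0,"wx": 0,"wy": 0,"wz": 0},{"tx": -0.014,"ty": -0.001,"tz": 0,"wx": 0,"wy": 0,"wz": 0},{"tx": -0.015,"ty": -0.001,"tz": 0,"wx": 0,"wy": 0,"wz": 0},{"tx": -0.015,"ty": -0.001,"tz": 0,"wx": 0,"wy": 0,"wz": 0},{"tx": -0.012,"ty": -0.001,"tz": 0,"wx": 0,"wy": 0,"wz": 0},{"tx": -0.005,"ty": 0,"tz": 0,"wx": 0,"wy": 0,"wz": 0}])

```text
time: 13.77
tcp_pos: [0.5955, -0.0536, 0.2577]
eef_rot: [-0.041, 0.999, -0.0, 0.005]
ft_force: [-0.3, 0.4, -0.8]
width: 0.0002
```

```bash

python3 - <<'E'
from h import *
go(D(-40,-144,258),tilt(5,0),7)
d=get_image("wrist"); cv2.imwrite(f"pics/wrist11.png",d["image"])
E
```

```text
t 13.77 tcp [ 0.5955 -0.0536  0.2577] d [0.0027 0.0013 0.0003] w [0.   0.52 0.28] rows 0.1 F [-0.3  0.4 -0.8] wd 0.0002
 per row [0.0004 0.0002 0.    ] [0.   0.07 0.04]
```

View pics/wrist11.png

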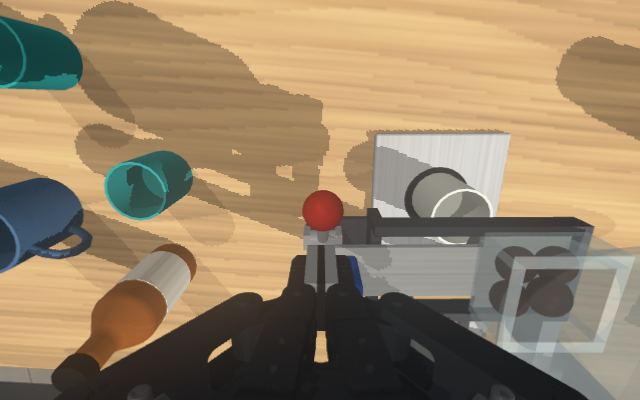

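The knob at (323,211) is being pushed and is past its tipping point. I'll lift away and check that it falls.

Request:
step_arm(increments=[{"tx": -0.008,"ty": 0,"tz": 0,"wx": 0,"wy": 0,"wz": 0},{"tx": 0,"ty": 0,"tz": 0.01,"wx": 0,"wy": 0.2,"wz": 0.1},{"tx": 0.005,"ty": 0,"tz": 0.015,"wx": 0,"wy": 0.2,"wz": 0.1},{"tx": 0.01,"ty": 0.002,"tz": 0.015,"wx": 0,"wy": 0,"wz": 0},{"tx": 0.01,"ty": 0.005,"tz": 0.01,"wx": 0,"wy": 0,"wz": 0},{"tx": 0.01,"ty": 0.005,"tz": 0.005,"wx": 0,"wy": 0,"wz": 0},{"tx": 0,"ty": 0.003,"tz": 0,"wx": 0,"wy": 0,"wz": 0},{"tx": 0,"ty": 0,"tz": 0,"wx": 0,"wy": 0,"wz": 0}])

```text
time: 14.48
tcp_pos: [0.6234, -0.0377, 0.3145]
eef_rot: [-0.043, 0.999, 0.0, 0.001]
ft_force: [0.0, -0.9, 0.4]
width: 0.0001
```

```bash

python3 - <<'E'
from h import *
go(D(0,-125,290),tilt(95,0),14)
go(D(0,-125,290),tilt(-85,0),14)
d=get_image("wrist"); cv2.imwrite(f"pics/wrist12.png",d["image"])
print(proj(d,D(-110,-143,150)));Q()
E
```

```text
t 14.48 tcp [ 0.6234 -0.0377  0.3145] d [ 0.013   0.0078 -0.0245] w [-7.000e-02  5.000e-02  9.011e+01] rows 12.6 F [ 0.  -0.9  0.4] wd 0.0001
 per row [ 0.0009  0.0006 -0.0017] [-0.    0.    6.44]
t 14.48 tcp [ 0.6234 -0.0377  0.3145] d [ 0.013   0.0078 -0.0245] w [ 5.000e-02  7.000e-02 -8.989e+01] rows 12.6 F [ 0.  -0.9  0.4] wd 0.0001
 per row [ 0.0009  0.0006 -0.0017] [ 0.    0.   -6.42]
[308.14228453  78.7846484 ]
q [ 0.198  0.347  0.122  0.    -1.345 -1.684] dq [-0.01 -0.01 -0.02 -0.   -0.    0.  ]
toolz [ 0.001 -0.    -1.   ]
```

View pics/wrist12.png

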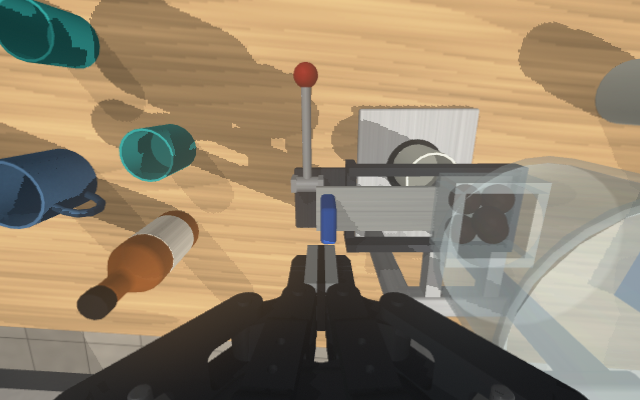

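The catch now lies forward at (305,75), predicted (308,79), so it's off. Next I turn the tool 90° to grip the blue block across its 30 mm.

Request:
step_arm(increments=[{"tx": 0.002,"ty": 0,"tz": 0,"wx": 0,"wy": 0,"wz": 6},{"tx": 0.002,"ty": 0.001,"tz": 0,"wx": 0,"wy": 0,"wz": 6.5},{"tx": 0.002,"ty": 0.001,"tz": 0,"wx": 0,"wy": 0,"wz": 6.5},{"tx": 0.002,"ty": 0.001,"tz": 0,"wx": 0,"wy": 0,"wz": 6.5},{"tx": 0.002,"ty": 0.001,"tz": 0,"wx": 0,"wy": 0,"wz": 6.5},{"tx": 0.001,"ty": 0.001,"tz": 0,"wx": 0,"wy": 0,"wz": 6.5},{"tx": 0,"ty": 0.001,"tz": 0,"wx": 0,"wy": 0,"wz": 6.5},{"tx": 0,"ty": 0,"tz": 0,"wx": 0,"wy": 0,"wz": 6.5}], fingers=0.06)

```text
time: 15.2
tcp_pos: [0.6286, -0.0332, 0.3082]
eef_rot: [-0.49, 0.872, 0.001, -0.006]
ft_force: [0.2, -0.1, -0.5]
width: 0.0598
```

```bash

python3 - <<'E'
from h import *
go(D(0,-125,290),tilt(95,0),6)
E
```

```text
t 15.2 tcp [ 0.6286 -0.0332  0.3082] d [ 0.0078  0.0033 -0.0182] w [ 0.43 -0.5  36.28] rows 5.1 F [ 0.2 -0.1 -0.5] wd 0.0598
 per row [ 0.0013  0.0005 -0.003 ] [ 0.07 -0.08  6.05]
```

Request:
step_arm(increments=[{"tx": 0.001,"ty": 0.0005,"tz": 0,"wx": 0.1,"wy": -0.1,"wz": 6},{"tx": 0.001,"ty": 0.0005,"tz": 0,"wx": 0.1,"wy": -0.1,"wz": 6},{"tx": 0.001,"ty": 0.0005,"tz": 0,"wx": 0.1,"wy": -0.1,"wz": 6},{"tx": 0.001,"ty": 0.0005,"tz": 0,"wx": 0.1,"wy": -0.1,"wz": 6},{"tx": 0.001,"ty": 0.0005,"tz": 0,"wx": 0,"wy": 0,"wz": 6},{"tx": 0.001,"ty": 0.0005,"tz": 0,"wx": 0,"wy": 0,"wz": 5},{"tx": 0,"ty": 0,"tz": 0,"wx": 0,"wy": 0,"wz": 1},{"tx": 0,"ty": 0,"tz": 0,"wx": 0,"wy": 0,"wz": 0}])

```text
time: 15.87
tcp_pos: [0.6282, -0.0318, 0.3021]
eef_rot: [0.747, -0.665, -0.004, 0.006]
ft_force: [0.5, -0.2, 0.1]
width: 0.0598
```

```bash

python3 - <<'E'
from h import *
Q();go(D(0,-125,215),tilt(95,0),8)
d=get_image("wrist"); cv2.imwrite(f"pics/wrist13.png",d["image"]);print(proj(d,D(0,-125,225)))
E
```

```text
q [ 2.070e-01  3.680e-01  1.240e-01  1.000e-03 -1.341e+00 -9.200e-02] dq [-0.   -0.   -0.02 -0.    0.   -0.  ]
toolz [-0.014 -0.004 -1.   ]
t 15.87 tcp [ 0.6282 -0.0318  0.3021] d [ 0.0082  0.0019 -0.0871] w [ 0.2  -0.83 -1.6 ] rows 2.1 F [ 0.5 -0.2  0.1] wd 0.0598
 per row [ 0.001   0.0002 -0.0109] [ 0.03 -0.1  -0.2 ]
[305.57643667 219.6554214 ]
```

View pics/wrist13.png

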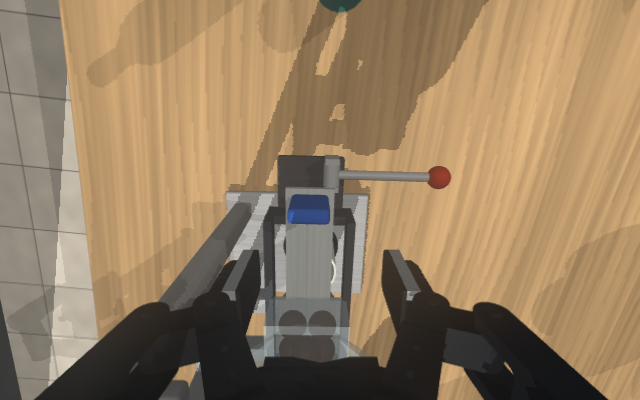

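The blue grip is at (309,213), predicted (306,220), and lies between the jaws. Going down.

Request:
step_arm(increments=[{"tx": 0.001,"ty": 0,"tz": -0.01,"wx": 0,"wy": -0.2,"wz": -0.4},{"tx": 0.001,"ty": 0.0005,"tz": -0.014,"wx": 0,"wy": -0.2,"wz": -0.4},{"tx": 0.001,"ty": 0.0005,"tz": -0.014,"wx": 0,"wy": -0.2,"wz": -0.4},{"tx": 0.001,"ty": 0.0005,"tz": -0.014,"wx": 0,"wy": 0,"wz": 0},{"tx": 0.001,"ty": 0.0005,"tz": -0.014,"wx": 0,"wy": 0,"wz": 0},{"tx": 0.001,"ty": 0,"tz": -0.01,"wx": 0,"wy": 0,"wz": 0},{"tx": 0,"ty": 0,"tz": -0.005,"wx": 0,"wy": 0,"wz": 0},{"tx": 0,"ty": 0,"tz": 0,"wx": 0,"wy": 0,"wz": 0}])

```text
time: 16.58
tcp_pos: [0.6326, -0.0308, 0.2182]
eef_rot: [0.734, -0.679, 0.0, 0.002]
ft_force: [0.1, 0.0, 0.1]
width: 0.0602
```

```bash

python3 - <<'E'
from h import *
go(D(0,-125,207),tilt(95,0),8)
d=get_image("wrist"); cv2.imwrite(f"pics/wrist14.png",d["image"]);print(proj(d,D(0,-125,225)))
E
```

```text
t 16.58 tcp [ 0.6326 -0.0308  0.2182] d [ 0.0038  0.0008 -0.0112] w [ 0.2  -0.12  0.5 ] rows 0.3 F [0.1 0.  0.1] wd 0.0602
 per row [ 0.0005  0.0001 -0.0014] [ 0.02 -0.01  0.06]
[309.67023876 286.59393972]
```

View pics/wrist14.png

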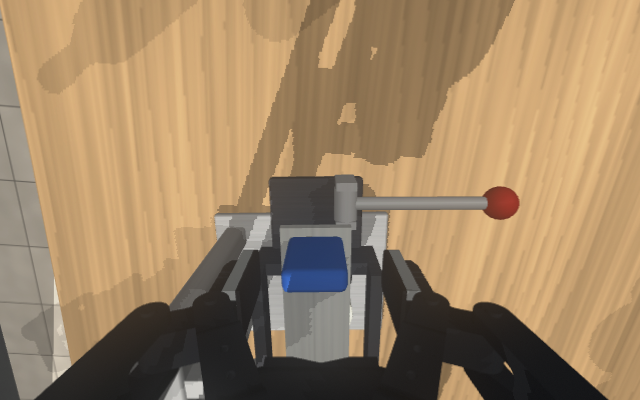

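The block at (315,277) sits between the jaws. Lowering 10 mm and closing.

Request:
step_arm(increments=[{"tx": 0.001,"ty": 0,"tz": -0.005,"wx": 0,"wy": 0,"wz": 0.2},{"tx": 0.001,"ty": 0,"tz": -0.005,"wx": 0,"wy": 0,"wz": 0.2},{"tx": 0,"ty": 0,"tz": 0,"wx": 0,"wy": 0,"wz": 0},{"tx": 0,"ty": 0,"tz": 0,"wx": 0,"wy": 0,"wz": 0},{"tx": 0,"ty": 0,"tz": 0,"wx": 0,"wy": 0,"wz": 0},{"tx": 0,"ty": 0,"tz": 0,"wx": 0,"wy": 0,"wz": 0},{"tx": 0,"ty": 0,"tz": 0,"wx": 0,"wy": 0,"wz": 0},{"tx": 0,"ty": 0,"tz": 0,"wx": 0,"wy": 0,"wz": 0}], fingers=0.02, force=35)

```text
time: 17.3
tcp_pos: [0.6356, -0.0309, 0.2103]
eef_rot: [0.737, -0.676, 0.002, 0.001]
ft_force: [0.8, 0.3, -0.2]
width: 0.0294
```

```bash

python3 - <<'E'
from h import *
s=robot.get_state()["tcp_pos"]
go(s+D(0,-60,0)-O,tilt(95,0),8)
E
```

```text
t 17.3 tcp [ 0.6356 -0.0309  0.2103] d [ 0.0052 -0.0598  0.    ] w [0.19 0.1  0.09] rows 1.4 F [ 0.8  0.3 -0.2] wd 0.0294
 per row [ 0.0007 -0.0075  0.    ] [0.02 0.01 0.01]
```

Request:
step_arm(increments=[{"tx": 0.0005,"ty": -0.006,"tz": 0,"wx": 0,"wy": 0,"wz": 0},{"tx": 0.0007,"ty": -0.008,"tz": 0,"wx": 0,"wy": 0,"wz": 0},{"tx": 0.0008,"ty": -0.009,"tz": 0,"wx": 0,"wy": 0,"wz": 0},{"tx": 0.0008,"ty": -0.009,"tz": 0,"wx": 0,"wy": 0,"wz": 0},{"tx": 0.0008,"ty": -0.009,"tz": 0,"wx": 0,"wy": 0,"wz": 0},{"tx": 0.0008,"ty": -0.009,"tz": 0,"wx": 0,"wy": 0,"wz": 0},{"tx": 0.0005,"ty": -0.006,"tz": 0,"wx": 0,"wy": 0,"wz": 0},{"tx": 0.0003,"ty": -0.003,"tz": 0,"wx": 0,"wy": 0,"wz": 0}])

```text
time: 17.97
tcp_pos: [0.6409, -0.0913, 0.2101]
eef_rot: [0.737, -0.676, -0.001, -0.003]
ft_force: [-5.3, 24.9, 4.3]
width: 0.0295
```

```bash

python3 - <<'E'
from h import *
go(D(0,-125,210)+D(0,-60,0)-O,tilt(95,0),8)
for n in ("top","scene","wrist"):
    d=get_image(n); cv2.imwrite(f"pics/{n}15.png",d["image"])
    if n=="top": cv2.imwrite("pics/t15.png",cv2.resize(d["image"][145:260,240:390],None,fx=5,fy=5))
    if n=="scene": cv2.imwrite("pics/s15.png",cv2.resize(d["image"][120:250,270:430],None,fx=4.5,fy=4.5))
E
```

```text
t 17.97 tcp [ 0.6409 -0.0913  0.2101] d [ 0.0007  0.0016 -0.0001] w [-0.31  0.11  0.12] rows 0.0 F [-5.3 24.9  4.3] wd 0.0295
 per row [ 0.0001  0.0002 -0.    ] [-0.04  0.01  0.01]
```

View pics/t15.png

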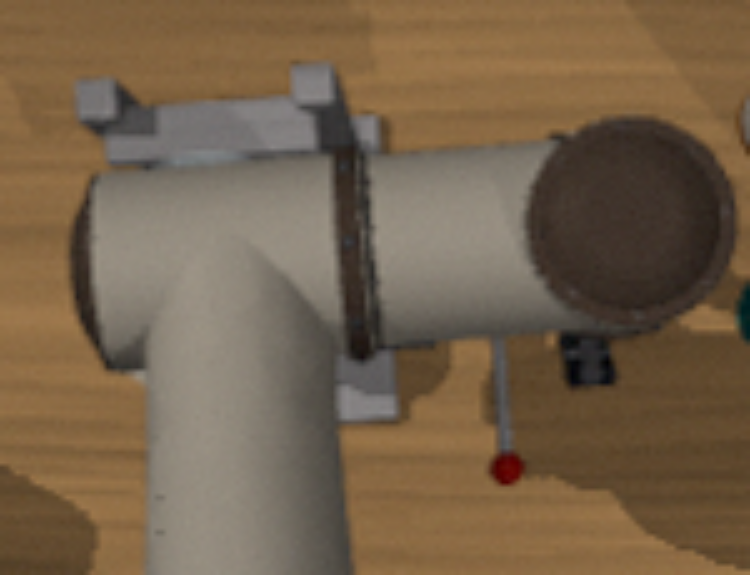

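View pics/s15.png

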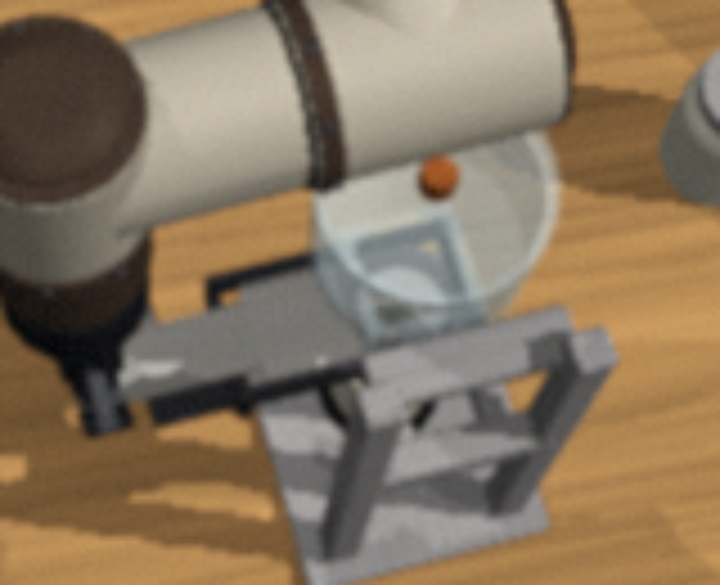

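View pics/wrist15.png

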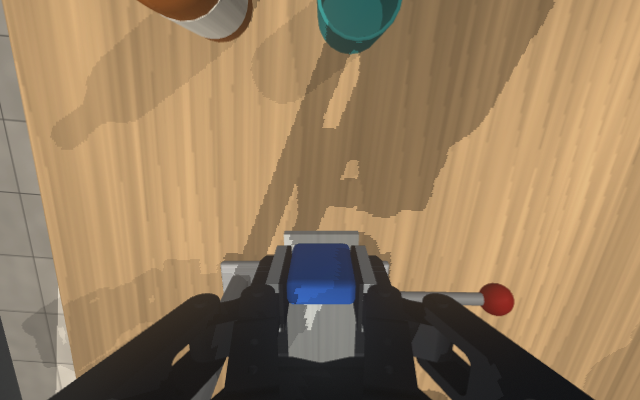

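The shutter is at its open stop (25 N against it) and the throat at scene crop (405,275) looks empty. I'll relieve the load and wait a moment before pushing it home.

Request:
step_arm(increments=[{"tx": 0,"ty": 0.0015,"tz": 0,"wx": 0,"wy": 0,"wz": 0},{"tx": 0,"ty": 0,"tz": 0,"wx": 0,"wy": 0,"wz": 0},{"tx": 0,"ty": 0,"tz": 0,"wx": 0,"wy": 0,"wz": 0},{"tx": 0,"ty": 0,"tz": 0,"wx": 0,"wy": 0,"wz": 0},{"tx": 0,"ty": 0,"tz": 0,"wx": 0,"wy": 0,"wz": 0},{"tx": 0,"ty": 0,"tz": 0,"wx": 0,"wy": 0,"wz": 0},{"tx": 0,"ty": 0,"tz": 0,"wx": 0,"wy": 0,"wz": 0},{"tx": 0,"ty": 0,"tz": 0,"wx": 0,"wy": 0,"wz": 0}])

```text
time: 18.78
tcp_pos: [0.6409, -0.0907, 0.2103]
eef_rot: [0.737, -0.676, -0.001, -0.002]
ft_force: [-1.1, 2.6, -0.1]
width: 0.0294
```

```bash

python3 - <<'E'
from h import *
go(D(0,-125,210),tilt(95,0),8)
d=get_image("scene"); cv2.imwrite("pics/s16.png",cv2.resize(d["image"][140:230,310:420],None,fx=7,fy=6.5,interpolation=cv2.INTER_CUBIC))
E
```

```text
t 18.78 tcp [ 0.6409 -0.0907  0.2103] d [-0.0045  0.0608 -0.0003] w [-0.22  0.08  0.05] rows 1.5 F [-1.1  2.6 -0.1] wd 0.0294
 per row [-0.0006  0.0076 -0.    ] [-0.03  0.01  0.01]
```

View pics/s16.png

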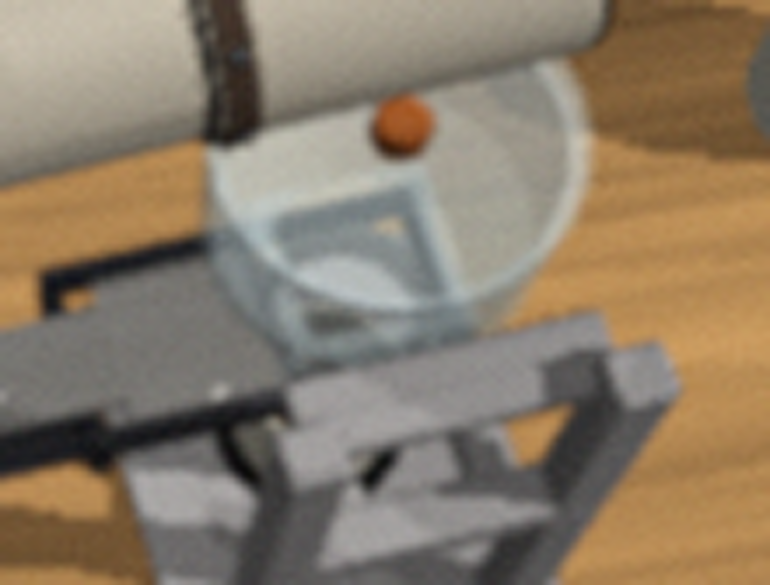

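The throat is empty. Pushing the shutter home until the stop is felt.

Request:
step_arm(increments=[{"tx": -0.0005,"ty": 0.006,"tz": 0,"wx": 0,"wy": 0,"wz": 0},{"tx": -0.0007,"ty": 0.008,"tz": 0,"wx": 0,"wy": 0,"wz": 0},{"tx": -0.0008,"ty": 0.009,"tz": 0,"wx": 0,"wy": 0,"wz": 0},{"tx": -0.0008,"ty": 0.009,"tz": 0,"wx": 0,"wy": 0,"wz": 0},{"tx": -0.0008,"ty": 0.009,"tz": 0,"wx": 0,"wy": 0,"wz": 0},{"tx": -0.0008,"ty": 0.009,"tz": 0,"wx": 0,"wy": 0,"wz": 0},{"tx": -0.0005,"ty": 0.006,"tz": 0,"wx": 0,"wy": 0,"wz": 0},{"tx": -0.0003,"ty": 0.004,"tz": 0,"wx": 0,"wy": 0,"wz": 0}])

```text
time: 19.5
tcp_pos: [0.6355, -0.0303, 0.2105]
eef_rot: [0.737, -0.676, 0.002, 0.001]
ft_force: [5.2, -23.0, -9.1]
width: 0.0294
```

```bash

python3 - <<'E'
from h import *
go(D(0,-125,210),tilt(95,0),8)
E
```

```text
t 19.5 tcp [ 0.6355 -0.0303  0.2105] d [ 0.0009  0.0004 -0.0005] w [0.29 0.11 0.05] rows 0.0 F [  5.2 -23.   -9.1] wd 0.0294
 per row [ 0.0001  0.     -0.0001] [0.04 0.01 0.01]
```

The stop is reached at −23 N, with the TCP back where it first gripped. Releasing and going straight up.

Request:
step_arm(increments=[{"tx": 0,"ty": 0,"tz": 0,"wx": 0,"wy": 0,"wz": 0},{"tx": 0,"ty": 0,"tz": 0,"wx": 0,"wy": 0,"wz": 0},{"tx": 0,"ty": 0,"tz": 0,"wx": 0,"wy": 0,"wz": 0},{"tx": 0,"ty": 0,"tz": 0,"wx": 0,"wy": 0,"wz": 0},{"tx": 0,"ty": 0,"tz": 0.01,"wx": 0,"wy": 0,"wz": 0},{"tx": 0,"ty": 0,"tz": 0.02,"wx": 0,"wy": 0,"wz": 0},{"tx": 0,"ty": 0,"tz": 0.03,"wx": 0,"wy": 0,"wz": 0},{"tx": 0,"ty": 0,"tz": 0.03,"wx": 0,"wy": 0,"wz": 0}], fingers=0.06)

```text
time: 20.17
tcp_pos: [0.632, -0.0269, 0.2987]
eef_rot: [0.737, -0.676, -0.003, 0.005]
ft_force: [-0.0, 0.6, -0.6]
width: 0.0601
```

Request:
step_arm(increments=[{"tx": 0,"ty": 0,"tz": 0.03,"wx": 0,"wy": 0,"wz": 0},{"tx": -0.015,"ty": -0.005,"tz": 0.03,"wx": 0,"wy": 0,"wz": 0},{"tx": -0.025,"ty": -0.015,"tz": 0.03,"wx": 0,"wy": 0,"wz": 0},{"tx": -0.03,"ty": -0.025,"tz": 0.02,"wx": 0,"wy": 0,"wz": 0},{"tx": -0.03,"ty": -0.03,"tz": 0.01,"wx": 0,"wy": 0,"wz": 0},{"tx": -0.03,"ty": -0.03,"tz": 0,"wx": 0,"wy": 0,"wz": 0},{"tx": -0.03,"ty": -0.03,"tz": 0,"wx": 0,"wy": 0,"wz": 0},{"tx": -0.025,"ty": -0.03,"tz": 0,"wx": 0,"wy": 0,"wz": 0}])

```text
time: 20.83
tcp_pos: [0.4496, -0.1876, 0.4375]
eef_rot: [0.74, -0.672, 0.007, -0.004]
ft_force: [0.2, 0.1, 0.7]
width: 0.0601
```

```bash

python3 - <<'E'
from h import *
Q();go(D(0,-125,210),tilt(95,0),8)
for n in ("top","scene","wrist"):
    d=get_image(n); cv2.imwrite(f"pics/{n}17.png",d["image"])
    if n=="top": cv2.imwrite("pics/t17.png",cv2.resize(d["image"][145:260,240:390],None,fx=5,fy=5))
    if n!="wrist":
        print(n,proj(d,D(0,-125,225)),proj(d,D(0,-131,225)))
E
```

```text
q [-0.059  0.06   0.051  0.003 -1.546  0.156] dq [-0.82 -0.32 -0.3  -0.01  0.03  0.82]
toolz [ 0.015 -0.004 -1.   ]
t 20.83 tcp [ 0.4496 -0.1876  0.4375] d [ 0.1868  0.1577 -0.2275] w [ 0.21  0.89 -0.51] rows 5.5 F [0.2 0.1 0.7] wd 0.0601
 per row [ 0.0234  0.0197 -0.0284] [ 0.03  0.11 -0.06]
top [332.06650313 198.96292895] [334.25463654 198.81626225]
scene [312.52116891 192.07918527] [310.16343883 192.68091731]
```

View pics/scene17.png

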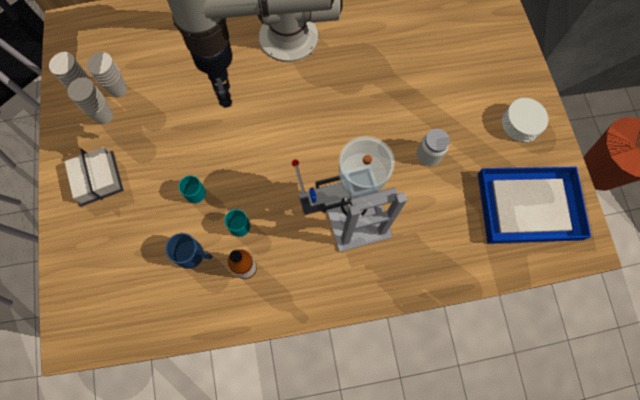

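View pics/t17.png

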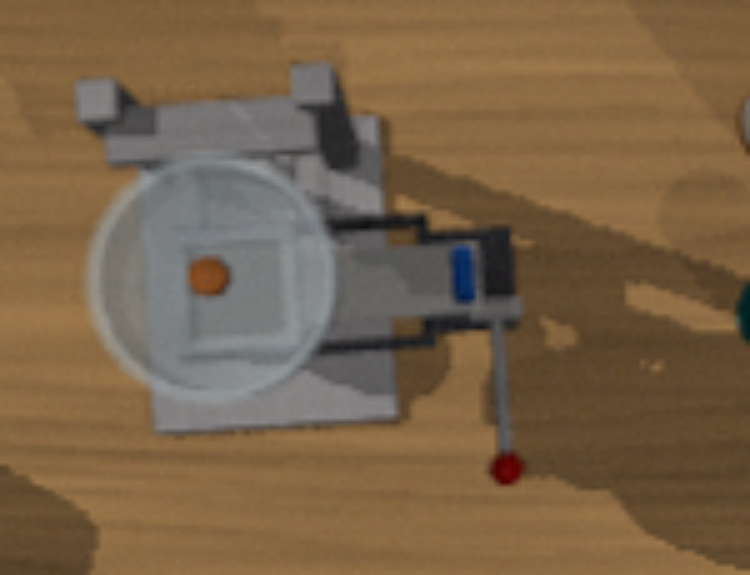

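View pics/wrist17.png

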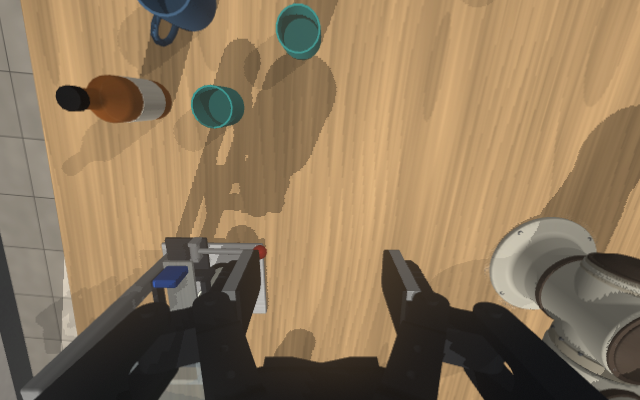

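The top view shows the blue grip at (332.6,199.6), where it started (predicted 332.1,199.0). The catch lies forward and the throat is empty. To check the cup's contents, I'll move the wrist camera to look in from the front.

Request:
step_arm(increments=[{"tx": 0,"ty": 0.03,"tz": 0,"wx": 0,"wy": 0,"wz": 0},{"tx": 0,"ty": 0.04,"tz": 0,"wx": 0,"wy": 0,"wz": 0},{"tx": 0,"ty": 0.04,"tz": -0.02,"wx": 0,"wy": 0,"wz": 0},{"tx": 0,"ty": 0.04,"tz": -0.03,"wx": 0,"wy": 0,"wz": 0},{"tx": 0,"ty": 0.04,"tz": -0.03,"wx": 0,"wy": 0,"wz": 0},{"tx": 0,"ty": 0.04,"tz": -0.03,"wx": 0,"wy": 0,"wz": 0},{"tx": 0,"ty": 0.04,"tz": -0.03,"wx": 0,"wy": 0,"wz": 0},{"tx": 0,"ty": 0.04,"tz": -0.03,"wx": 0,"wy": 0,"wz": 0}])

```text
time: 21.65
tcp_pos: [0.452, 0.0912, 0.3004]
eef_rot: [0.736, -0.677, 0.013, -0.013]
ft_force: [1.1, 0.1, 0.2]
width: 0.0604
```

```bash

python3 - <<'E'
from h import *
Q();go([.45,.17,.17],tilt(95,0),5)
E
```

```text
q [ 0.565  0.042 -0.306  0.02  -1.19  -0.49 ] dq [ 0.84  0.29 -0.44  0.03  0.73 -0.83]
toolz [ 0.037  0.002 -0.999]
t 21.65 tcp [0.452  0.0912 0.3004] d [-0.002   0.0788 -0.1304] w [-0.1   2.13  0.26] rows 3.1 F [1.1 0.1 0.2] wd 0.0604
 per row [-0.0004  0.0158 -0.0261] [-0.02  0.43  0.05]
```

Request:
step_arm(increments=[{"tx": 0,"ty": 0.018,"tz": -0.03,"wx": 0,"wy": 0,"wz": 0},{"tx": 0,"ty": 0.018,"tz": -0.03,"wx": 0,"wy": 0,"wz": 0},{"tx": 0,"ty": 0.018,"tz": -0.03,"wx": 0,"wy": 0,"wz": 0},{"tx": 0,"ty": 0.015,"tz": -0.02,"wx": 0,"wy": 0,"wz": 0},{"tx": 0,"ty": 0.008,"tz": -0.01,"wx": 0,"wy": 0,"wz": 0},{"tx": 0,"ty": 0,"tz": 0,"wx": 0,"wy": 0,"wz": 0},{"tx": 0,"ty": 0,"tz": 0,"wx": 0,"wy": 0,"wz": 0},{"tx": 0,"ty": 0,"tz": 0,"wx": 0,"wy": 0,"wz": 0}])

```text
time: 22.32
tcp_pos: [0.4495, 0.1856, 0.1715]
eef_rot: [0.742, -0.67, 0.012, -0.011]
ft_force: [-0.6, 0.5, -0.6]
width: 0.0601
```

```bash

python3 - <<'E'
from h import *
go([.45,.17,.17],tilt(95,0),5)
d=get_image("wrist"); cv2.imwrite("pics/wrist18.png",d["image"]); print(proj(d,D(0,0,82)))
E
```

```text
t 22.32 tcp [0.4495 0.1856 0.1715] d [ 0.0005 -0.0156 -0.0015] w [ 0.    1.84 -0.79] rows 0.4 F [-0.6  0.5 -0.6] wd 0.0601
 per row [ 0.0001 -0.0031 -0.0003] [ 0.    0.37 -0.16]
[66.41428955 51.88426599]
```

View pics/wrist18.png

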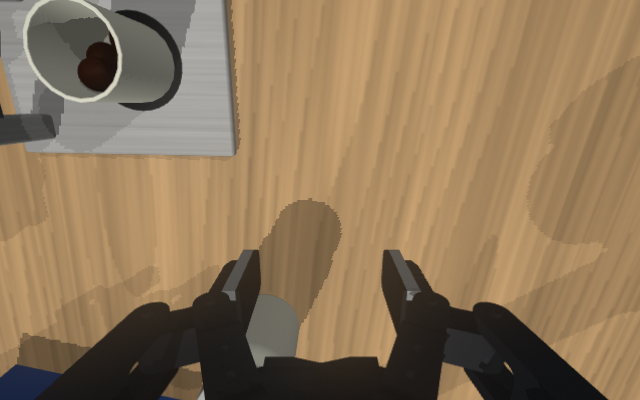

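Two dark balls show in the cup at (98,65), with the near ones hidden by the wall. I'll move a little closer for a count.

Request:
step_arm(increments=[{"tx": 0.01,"ty": -0.002,"tz": 0,"wx": 0,"wy": 0.4,"wz": 0},{"tx": 0.012,"ty": -0.002,"tz": 0,"wx": 0,"wy": 0.4,"wz": 0},{"tx": 0.012,"ty": -0.002,"tz": 0,"wx": 0,"wy": 0.4,"wz": 0},{"tx": 0.012,"ty": -0.002,"tz": 0,"wx": 0,"wy": 0.4,"wz": 0},{"tx": 0.01,"ty": -0.002,"tz": 0,"wx": 0,"wy": 0,"wz": 0},{"tx": 0.006,"ty": 0,"tz": 0,"wx": 0,"wy": 0,"wz": 0},{"tx": 0,"ty": 0,"tz": 0,"wx": 0,"wy": 0,"wz": 0},{"tx": 0,"ty": 0,"tz": 0,"wx": 0,"wy": 0,"wz": 0}])

```text
time: 23.03
tcp_pos: [0.5181, 0.1733, 0.1816]
eef_rot: [0.74, -0.672, 0.003, -0.01]
ft_force: [-0.4, 0.3, 0.2]
width: 0.0599
```

```bash

python3 - <<'E'
from h import *
go([.45,.17,.17],tilt(95,0),5)
d=get_image("wrist"); cv2.imwrite("pics/w19.png",cv2.resize(d["image"][0:170,40:290],None,fx=3.2,fy=3.2,interpolation=cv2.INTER_CUBIC))
s=get_image("scene");t=get_image("top")
f=lambda x,y,ox,oy:((x+.5)/6-.5+ox,(y+.5)/6-.5+oy)
cv2.imwrite("pics/t19.png",t["image"])
E
```

```text
t 23.03 tcp [0.5181 0.1733 0.1816] d [-0.0681 -0.0033 -0.0116] w [-0.62  1.03 -0.51] rows 1.6 F [-0.4  0.3  0.2] wd 0.0599
 per row [-0.0136 -0.0007 -0.0023] [-0.12  0.21 -0.1 ]
```

View pics/w19.png

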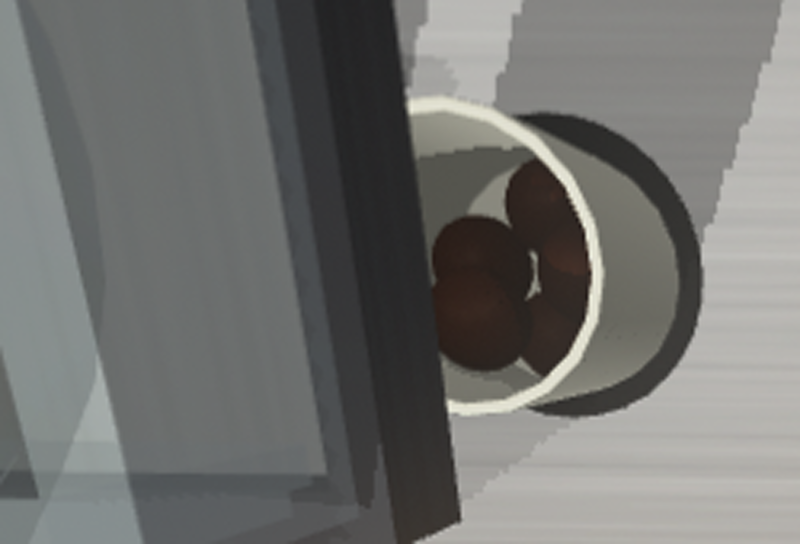

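View pics/t19.png

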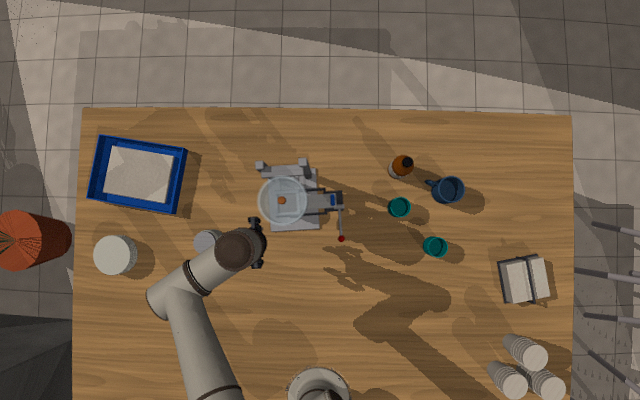

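The enlarged crop shows five chocolates in the cup: two at the left (480,260) and (480,320), and three at the right (540,195), (570,265) and (555,340). The cup stands on the mat. In the top view the mug (447,189), the syrup (402,166) and the turquoise cups are where they started. Handing in.

```bash
python3 - <<'E'
from bench import order
print(order.sign_off())
E
```

```text
the job is handed in; nothing more can be done
None
```

The job is done and handed in at about 23 s of the 56 s allowed. I stood the white cup on the mat, flipped the catch forward, pulled the shutter to its open stop so the chocolates dropped, and pushed it home.

**Last checks:**
- **Cup:** a close wrist view shows it upright on the mat with five chocolates in it. Some overlap in the picture, so the count is by eye. The throat is empty and none are on the counter.
- **Shutter:** it stopped at about 23 N when pushed home. Afterwards the blue grip was within a pixel of its starting place in the top view (a pixel is about 3 mm there).
- **Catch:** it lies forward, off the shutter.
- **Other things:** the mug, syrup and turquoise cups are where they started in the top view. The sugar jar is partly hidden by the arm there, but what shows is in place. The robot was touching nothing at hand-in.

**What went wrong:** after I released the cup, the wrist jammed at a joint limit. While I freed it, the tool dipped to 37 mm above the counter, well in front of the dispenser. It touched nothing and I carried on. No check failed.

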